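Pin the clamp bar over the plaster mould

TASK

Lock the plaster casting mould shut: swing the raised clamp bar fully down so that its lug stands between the two steel ears, then take the loose pin with the thin nose, lay it in the guide channel with its nose towards the ears and let go of it. Then push it home from behind, so that it passes through ear, lug and ear and its square shoulder comes up against the near ear. Leave the thicker-nosed pin, the kiln post and the wooden rib where they are.

Things in the scene. Friction and masses are not known exactly. Their poses are not given: they have to be found in the camera images.
- clamp: Mould clamp fixed to the table: plywood board 170 x 300 x 18 mm with a white plaster mould (130 x 134 mm, top 78 mm over the table). Origin: centre of the board's underside. x = direction in which the pin is pushed (roughly away from the robot), y = from the ears to the hinge, z up. Bar hinge (cheeks 104 mm high) at y = +120 mm; steel ears at y = -120 mm.
- clamp_bar (a joint): Angle of the steel clamp bar, rad: 0 = fully down (level, on its stop, lug hole in line with the ear holes), positive = raised, at most 1.0; starts at 0.5 to 0.9. The hinge is stiff: the bar stays where it is left and needs about 2 to 6 N of push on its pad. The hinge line is parallel to the clamp's x axis.
- press_pad (a point): Centre of the top face of the wooden press pad (34 x 50 x 8 mm) on the 24 mm wide bar near its free end; moves with the bar. 215 mm from the hinge line along the bar and 15 mm above the bar's mid-line; 105 mm over the table when down. The bar's end, 240 mm from the hinge, carries a hanging lug 16 mm thick with a 17 mm hole.
- hinge_axis (a point): Middle of the bar's hinge line (clamp x = 0, y = 120, z = 90 mm). Axes as the clamp's.
- ear_holes (a point): Point on the common axis of the two ear holes, midway between the ears, 42 mm over the table. Axes as the clamp's: the holes (16 mm) run along x, the pin comes from -x. Ears 44 mm square, each 10 mm thick, at x = -21 to -11 and 11 to 21 mm, tops 64 mm over the table. With the pin home its nose tip is at x = +35 mm, its shank centre at x = -66 mm from here.
- channel (a point): Point on the channel's flat floor (30 mm over the table), on its centre line, 129 mm before ear_holes. With the shank's middle here, the nose ends 7 mm short of the near ear. Floor 60 mm wide, from 76 mm behind here to the ear. Low lips, 8 mm above the floor, 26 mm apart and flared at the top, hold the shank; none within 31 mm of this point along x, so fingers fit beside the shank there.
- pin_mid (a point): Centre of the square shank of the loose aluminium pin to use (0.12 to 0.24 kg). Shank 24 x 24 x 90 mm along its x axis, flat on the table, this point 12 mm up; a round nose 12 mm thick, 56 mm long, stands out of its +x end on the same axis, last 8 mm tapered. Dark band near the tail. Starts left or right of the clamp, nose pointing away from the robot within 0.5 rad.
- pin_nose (a point): Tip of that pin's nose, on its axis, 101 mm from pin_mid along +x.
- spare_mid (a point): Centre of the square shank of the pin that must be left alone: the same but its nose is 20 mm thick, too thick for the ears. It lies on the other side of the clamp.
- kiln_post: Square terracotta kiln post standing in front of the clamp, 38 x 38 x 75 mm, origin at the centre of its underside. Bystander.
- rib: Flat wooden rib, 110 x 55 x 8 mm, origin at its underside. Bystander.

How it is judged:
On the way, in this order (a step that is already met when the one before it is completed fails the run):
1. the clamp bar is swung fully down (within 0.025 rad of its stop) (value of joint clamp_bar below 0.025 rad), for 0.2 s.
2. the pin lies in the guide channel, in line, released, with its nose short of the lug (value of joint clamp_bar below 0.025 rad and y of pin_mid in the frame of clamp between -0.126 and -0.114 m and z of pin_mid in the frame of clamp between 0.036 and 0.048 m and x of pin_mid in the frame of clamp between -0.2 and -0.1 m and y of pin_nose in the frame of clamp between -0.13 and -0.11 m and x of pin_nose in the frame of clamp between -0.12 and -0.008 m and contact force between the fingers and pin below 0.1 N), for 0.2 s.
At the end, for the whole second after the job is handed in: The bar is down (within 0.03 rad) and the pin is home through ear, lug and ear: its nose tip stands at least 30 mm beyond the middle of the ears (35 mm when the shoulder touches the near ear, so within 5 mm of touching), nose and shank within 6 mm of the hole axis; the pin is at rest and released (value of joint clamp_bar below 0.03 rad and y of pin_nose in the frame of clamp between -0.126 and -0.114 m and z of pin_nose in the frame of clamp between 0.036 and 0.048 m and x of pin_nose in the frame of clamp between 0.03 and 0.042 m and y of pin_mid in the frame of clamp between -0.126 and -0.114 m and z of pin_mid in the frame of clamp between 0.036 and 0.048 m and x of pin_mid in the frame of clamp between -0.072 and -0.06 m and linear speed of pin below 0.02 m/s).
It fails at once if the thicker-nosed pin is moved more than 40 mm (distance of spare_mid from where it was at the start of the episode above 0.04 m).
It fails at once if the kiln post or the wooden rib is moved more than 40 mm (distance of any of kiln_post, rib from where it was at the start of the episode above 0.04 m).
It also fails if it takes over 64 s, if anything falls off the work surface, if the arm or the gripper's body presses on something with over 40 N, if the wrist force passes 120 N, or if a joint passes its speed limit or range.

ROBOT

A 7-joint arm with a two-finger parallel gripper is mounted at the origin on the work surface. World frame = base frame: x ahead of the robot, y to its left, z up, the work surface at z = 0. Lengths are in m, angles in rad, forces in N, time in s.
With the tool pointing down it reaches from about 0.425 to 1.025 m from the base axis. Payload 9.4 kg.
Tool frame: the origin (TCP) lies at the very end of the fingers, on their centre line; the grasp point (between the pads) lies 19 mm behind it; z points along the fingers, y is the direction in which the jaws open and shut (so a half turn about z gives the same grasp; the last joint's range is limited). The gripper opens to 93 mm and grips with 3 to 60 N. Pads are 15 mm wide; open, the fingers measure 128 mm over their backs; the gripper's body (75 mm by 188 mm) begins 65 mm behind the grasp point.
Start: joints at [-0.077, 0.599, -0.003, 1.599, 0.002, 0.943, -0.08], TCP at [0.725, -0, 0.196] pointing down, gripper open.
Joint ranges: [-2.57, 2.57], [-0.35, 1.97], [-1.29, 1.29], [0.11, 2.56], [-1.05, 4.19], [0.11, 1.86], [-2.63, 2.63]. Speed limits (rad/s): [2.22, 2.22, 3.01, 3.01, 3.14, 3.14, 3.14].

INTERFACE

Orientations are given as a unit quaternion [x, y, z, w].
In Python, from rig import monitor, capture, calibration, workorder gives the robot as it stands.
- The arm moves only by the tool servo_tool, never from a script. Its argument "series" is text: rows parted by semicolons, each of 5 numbers parted by spaces: the finger opening in m, from 0 to 0.093, then the shift along the tool's x, y, z in m, then the turn about the tool's z in degrees. A call has 1 to 12 rows; each row shifts and turns the commanded pose from where the row before left it, along the tool's axes as they then stand; what a row does not reach is not made up. A row lasts 1/10 s, in which the tool goes at most 50 mm and 8.59 degrees, less where a joint would pass 70% of its speed; a pose out of reach is approached as far as the arm can. A call is refused whole if a number of a shift passes 0.05 or a number of a turn 8.59, either way. A call with a gripper value outside its range is refused whole. The fingers move at their own pace and stop on an object; "newtons" is the grip in N (left out, the last holds). Time passes only in rows, so rows that do not move let the fingers close. It gives the time, the measured TCP pose, the force and the opening at its end, in the units of the state.
- monitor.get_state(): the state, without advancing time (a new reading comes with each control period).
- capture(name): name is "scene" or "side" or "wrist"; returns the picture (420x560x3 uint8, blue, green, red); there is no depth.
- calibration(name): a dict with "fx", "fy", "cx", "cy" (pixels), "distortion" ([k1, k2, p1, p2, k3] as OpenCV has them; the pictures are not rectified), "rvec" (rotation vector, rad) and "tvec" (3), from world to camera coordinates, as OpenCV has them; the wrist camera has in their place "mount" (4x4, takes a point from camera to tool coordinates, whose origin is the TCP and whose axes are the flange's). Camera axes: x right, y down, z forward; pixel columns grow to the right and rows downward; lengths in m; the calibration is good to about 2 mm. A picture is of the moment at which its call begins: read the wrist's pose just before it. calibration takes no time and is no camera call.
- workorder.close_job(): hands the job in, once; it reports no verdict.
The state is a dict: "clock": time; "qpos": joint angles; "dq": joint speeds; "tau": joint torques, N m; "ee_pos": TCP position; "tcp_rot": TCP orientation; "contact_force": force on the tool from outside, world axes, zero at the start; "wrist_torque": the same for the moment, N m; "grip_width": finger opening in m.
Only numpy, scipy, OpenCV 4.12 (cv2) and the standard library are available. Lean on these libraries where they do the work, as an engineer would, in place of code of your own. Each camera call takes 0.05 s, during which the arm holds its last target.

## Working session

There is one attempt and no reset: what is moved stays moved. The work goes in short steps, Python scripts to look and compute and a tool call to move; the robot and the scene stay as the last step left them, time stands still between calls to the robot, and variables do not carry over. Pictures are saved under pics/ and viewed, and the job is handed in when it is done.

Besides the shell and the picture viewer there is one more tool, called after "Emit:" as name(argument=value, ...) on one line, values as JSON. servo_tool: Moves the arm, as the interface text tells. Its arguments: {"type":"object","properties":{"series":{"type":"string"},"newtons":{"type":"number"}},"required":["series"]}

```bash
mkdir -p pics; ls; python3 - <<'E'
from rig import monitor, capture, calibration
import cv2, json
print(monitor.get_state())
for n in ["scene","side","wrist"]:
    print(n,calibration(n)); cv2.imwrite(f"pics/{n}0.png",capture(n))
E
```

```text
pics
{'clock': 0.0, 'qpos': array([-0.07670755,  0.60010842, -0.00255215,  1.60012762,  0.00176818,
        0.94291781, -0.07977085]), 'dq': array([-2.96159721e-04,  2.19025317e-03, -5.54483195e-04,  2.08644634e-03,
       -1.27354900e-03,  5.66403883e-04, -1.00675909e-05]), 'tau': array([ 5.70884713e-04, -7.65060925e+01,  1.49801854e+00, -2.52344084e+01,
       -5.23842021e-02,  1.69115182e-02,  2.08527672e-04]), 'ee_pos': array([ 7.24468549e-01, -1.54050633e-06,  1.95172747e-01]), 'tcp_rot': array([ 7.07076921e-01,  7.07136210e-01, -5.89475330e-04, -5.10013350e-04]), 'contact_force': array([ 0.20695123, -0.6599359 ,  1.10962699]), 'wrist_torque': array([-0.07368907,  0.0375449 ,  0.00802962]), 'grip_width': 0.09250175852635016}
scene {'fx': 495.2430209312317, 'fy': 495.2430209312317, 'cx': 276.95595914513285, 'cy': 208.4642890158198, 'distortion': array([0.01945519, 0.        , 0.        , 0.        , 0.        ]), 'rvec': array([ 1.80861374,  1.34230457, -0.70217486]), 'tvec': array([-0.20024751, -0.2386102 ,  1.83797404])}
side {'fx': 399.64888130672875, 'fy': 399.64888130672875, 'cx': 280.73693036711467, 'cy': 209.90701879396707, 'distortion': array([-0.00525298,  0.        ,  0.        ,  0.        ,  0.        ]), 'rvec': array([ 2.22432905, -0.9712046 ,  0.41011145]), 'tvec': array([-0.41098745,  0.37962251,  0.63755071])}
wrist {'fx': 349.89502125199624, 'fy': 349.89502125199624, 'cx': 274.2531844705319, 'cy': 208.43703933923487, 'distortion': array([-0.09075306,  0.        ,  0.        ,  0.        ,  0.        ]), 'mount': array([[-6.60207147e-04, -9.60954094e-01, -2.76707052e-01,
         7.75736840e-02],
       [ 9.99998803e-01, -1.02168113e-03,  1.16217606e-03,
         8.03744326e-04],
       [-1.39950422e-03, -2.76705953e-01,  9.60953619e-01,
        -1.90344025e-01],
       [ 0.00000000e+00,  0.00000000e+00,  0.00000000e+00,
         1.00000000e+00]])}
```

View pics/scene0.png

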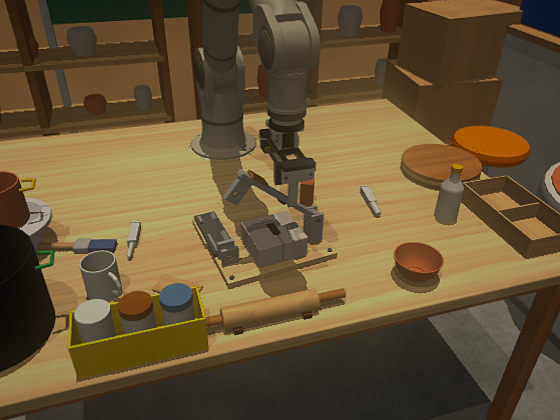

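View pics/side0.png

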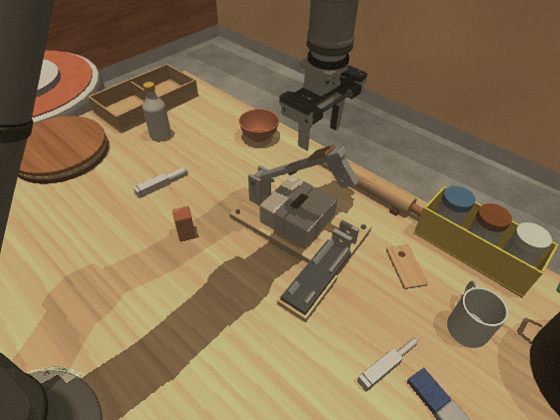

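View pics/wrist0.png

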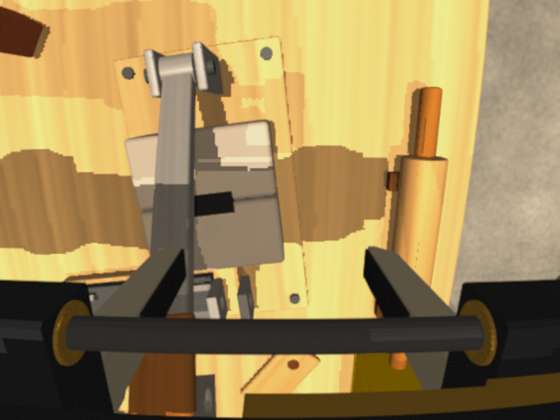

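```bash
cat > h.py <<'E'
import numpy as np, cv2
from rig import monitor, capture, calibration
from scipy.spatial.transform import Rotation as R
def cam(n, st=None):
    c=calibration(n); K=np.array([[c['fx'],0,c['cx']],[0,c['fy'],c['cy']],[0,0,1]]); d=np.array(c['distortion'])
    if 'mount' in c:
        T=np.eye(4); T[:3,:3]=R.from_quat(st['tcp_rot']).as_matrix(); T[:3,3]=st['ee_pos']
        M=np.linalg.inv(T@c['mount']); rv=M[:3,:3]; t=M[:3,3]
    else: rv=R.from_rotvec(np.ravel(c['rvec'])).as_matrix(); t=np.ravel(c['tvec'])
    return K,d,rv,t
def rays(C,px):
    K,d,Rm,t=C; u=cv2.undistortPoints(np.array(px,float).reshape(-1,1,2),K,d).reshape(-1,2)
    v=np.c_[u,np.ones(len(u))]@Rm; return -Rm.T@t, v
def plane(C,px,z):
    o,v=rays(C,px); return o+v*((z-o[2])/v[:,2])[:,None]
def proj(C,P):
    K,d,Rm,t=C; return cv2.projectPoints(np.array(P,float).reshape(-1,1,3),cv2.Rodrigues(Rm)[0],t,K,d)[0].reshape(-1,2)
def tri(C1,p1,C2,p2):
    o1,v1=rays(C1,[p1]);o2,v2=rays(C2,[p2]);a=np.c_[v1[0],-v2[0]]
    s=np.linalg.lstsq(a,o2-o1,rcond=None)[0]; A=o1+s[0]*v1[0];B=o2+s[1]*v2[0]; return (A+B)/2,np.linalg.norm(A-B)
E
python3 - <<'E'
import cv2
s=cv2.imread('pics/side0.png');c=cv2.imread('pics/scene0.png')
def z(i,x,y,w,h,n,f): cv2.imwrite(n,cv2.resize(i[y:y+h,x:x+w],None,fx=f,fy=f,interpolation=cv2.INTER_CUBIC))
z(s,340,320,100,80,'pics/z1.png',7); z(s,120,150,100,75,'pics/z2.png',7)
z(c,180,160,160,120,'pics/z3.png',5); z(s,220,130,160,120,'pics/z4.png',5); z(s,270,210,130,110,'pics/z5.png',5)
E
```

```text
(no output)
```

View pics/z1.png

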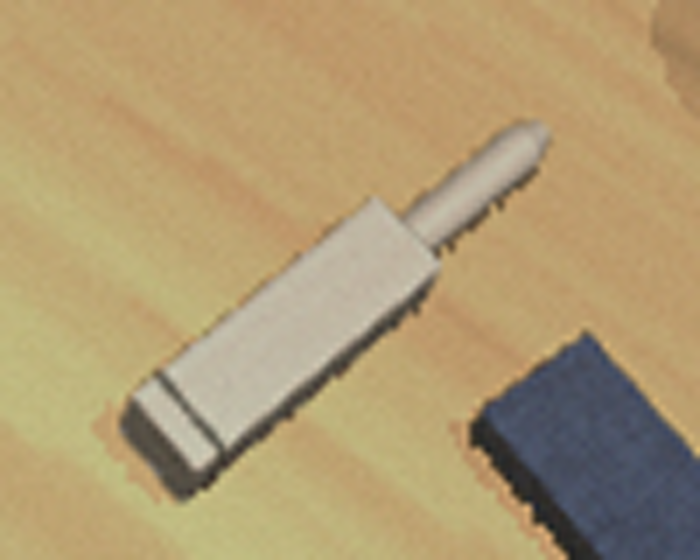

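View pics/z2.png

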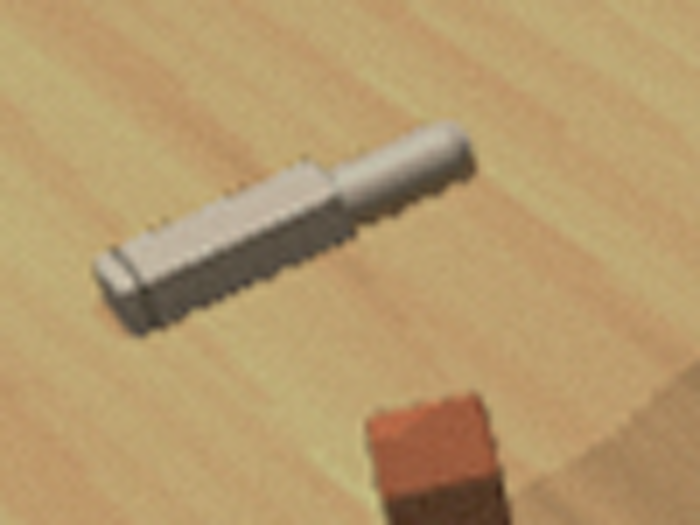

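View pics/z3.png

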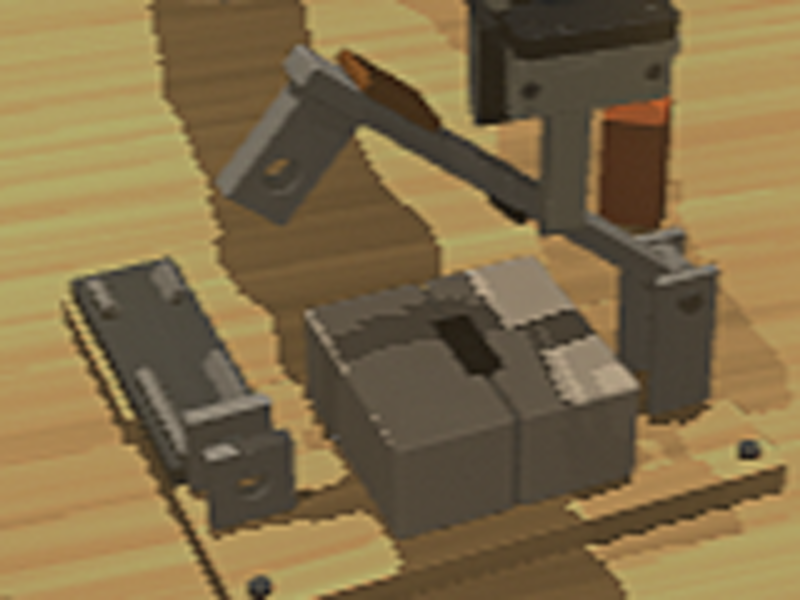

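View pics/z4.png

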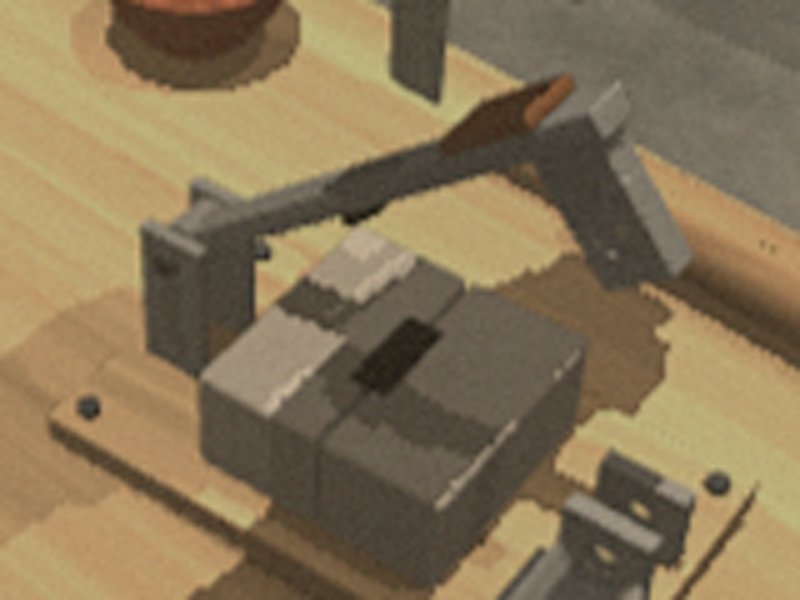

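View pics/z5.png

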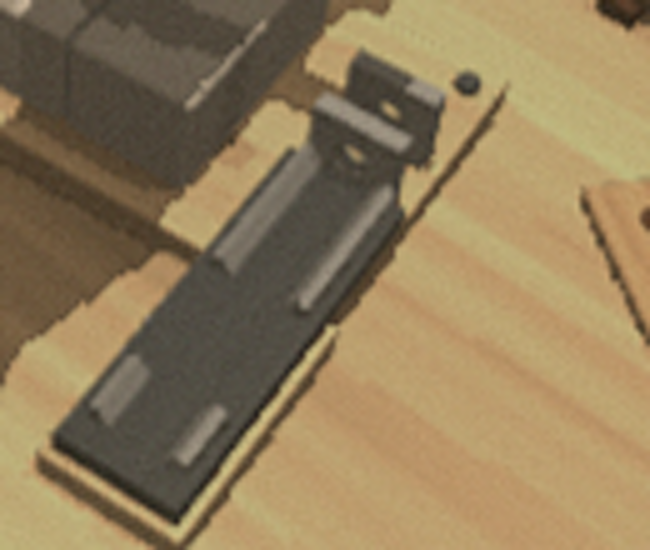

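```bash
python3 - <<'E'
from h import *
st=monitor.get_state()
S=cam('side');W=cam('wrist',st);C=cam('scene')
a=lambda p,ox,oy,f:(np.array(p)/f+[ox,oy])
pr=lambda n,P:print(n,np.round(P,4).tolist())
pr('pin shank',plane(S,a([(375,197),(440,263),(132,402),(205,472)],340,320,7),.024))
pr('nose',plane(S,a([(548,130)],340,320,7),.012))
pr('nose root sides',plane(S,a([(402,212),(432,246)],340,320,7),.014))
pr('board W corners',plane(W,[(115,60),(280,37),(307,305)],.018))
pr('screws W',plane(W,[(128,73),(266,53),(295,298)],.02))
pr('floor back S',plane(S,a([(52,437),(178,523)],270,210,5),.03))
pr('floor at ear S',plane(S,a([(290,150),(405,215)],270,210,5),.03))
pr('near ear top back edge',plane(S,a([(315,97),(403,152)],270,210,5),.064))
pr('screws S',plane(S,np.r_[a([(467,83)],270,210,5),a([(88,407),(717,484)],220,130,5)],.02))
pr('board back corner S top',plane(S,a([(37,455),(172,540)],270,210,5),.018))
pr('scene screws',plane(C,a([(260,586),(748,450)],180,160,5),.02))
pr('post top S',plane(S,a([(370,425),(480,395),(497,470),(390,500)],120,150,7),.075))
E
```

```text
pin shank [[0.535, -0.3501, 0.024], [0.531, -0.372, 0.024], [0.447, -0.3335, 0.024], [0.4451, -0.3566, 0.024]]
nose [[0.5904, -0.3741, 0.012]]
nose root sides [[0.5417, -0.3569, 0.014], [0.539, -0.3677, 0.014]]
board W corners [[0.5652, 0.1275, 0.018], [0.7314, 0.1461, 0.018], [0.7648, -0.1488, 0.018]]
screws W [[0.5785, 0.1142, 0.02], [0.7177, 0.1308, 0.02], [0.7501, -0.138, 0.02]]
floor back S [[0.4683, -0.1274, 0.03], [0.4737, -0.1888, 0.03]]
floor at ear S [[0.6509, -0.1064, 0.03], [0.6566, -0.1659, 0.03]]
near ear top back edge [[0.658, -0.1103, 0.064], [0.6592, -0.1569, 0.064]]
screws S [[0.7481, -0.1384, 0.02], [0.5777, 0.1133, 0.02], [0.7475, -0.1388, 0.02]]
board back corner S top [[0.4635, -0.1239, 0.018], [0.472, -0.1881, 0.018]]
scene screws [[0.7479, -0.1358, 0.02], [0.717, 0.1315, 0.02]]
post top S [[0.4466, 0.1801, 0.075], [0.479, 0.1652, 0.075], [0.462, 0.1355, 0.075], [0.4312, 0.1497, 0.075]]
```

```bash
python3 - <<'E'
from h import *
S=cam('side');C=cam('scene')
psi=.113;xh=np.array([np.cos(psi),np.sin(psi),0]);yh=np.array([-np.sin(psi),np.cos(psi),0]);o0=np.array([.664,-.0113,0])
for n,c,p in [('pad',S,np.array((510,112))/5+[220,130]),('pad scene',C,np.array((388,88))/5+[180,160])]:
    o,v=rays(c,[p]);v=v[0];s=((o0-o)@xh)/(v@xh);P=o+s*v;d=P-o0;y=d@yh;z=P[2]
    th=np.arctan2(z-.09,.12-y)-np.arctan2(15,215); print(n,P,y,z,np.hypot(.12-y,z-.09),th)
for th in [.8,.7,.6,.5,.4,.3,.2,.1,0]:
    y=.12-.215*np.cos(th)+.015*np.sin(th);z=.09+.215*np.sin(th)+.015*np.cos(th)
    print(th,(o0+y*yh)[:2].round(4),round(z,4))
E
```

```text
pad [ 0.66839458 -0.05002443  0.23955217] -0.038972984350717714 0.23955216579937505 0.21826190700316284 0.6852180644901728
pad scene [ 0.66808268 -0.04727597  0.24000596] -0.03620688437800051 0.24000595570077765 0.21656956728216845 0.6954959695421677
0.8 [ 0.6661 -0.0302] 0.2547
0.7 [ 0.6679 -0.0459] 0.24
0.6 [ 0.6695 -0.06  ] 0.2238
0.5 [ 0.6709 -0.0724] 0.2062
0.4 [ 0.6721 -0.083 ] 0.1875
0.3 [ 0.6731 -0.0917] 0.1679
0.2 [ 0.6739 -0.0985] 0.1474
0.1 [ 0.6744 -0.1031] 0.1264
0 [ 0.6747 -0.1057] 0.105
```

Emit:
servo_tool(series="0 0 0 -0.04 0; 0 0 0 -0.04 0; 0 -0.016 -0.019 0 0; 0 -0.016 -0.019 0 0; 0 -0.016 -0.019 0 0; 0 0 0 0 0; 0 0 0 0 0", newtons=20)

```text
clock: 0.85
ee_pos: [0.668, -0.0481, 0.2762]
tcp_rot: [0.707, 0.707, 0.0, 0.0]
contact_force: [-0.2, -0.1, 0.9]
grip_width: 0.0414
```

Emit:
servo_tool(series="0 -0.004 0.0005 0.02 0; 0 -0.004 0.0005 0.018 0; 0 -0.006 0.0005 0.015 0; 0 -0.0105 0.0014 0.0175 0; 0 -0.0105 0.0012 0.0185 0; 0 -0.0085 0.001 0.0195 0; 0 -0.007 0.0008 0.02 0; 0 -0.0045 0.0005 0.02 0; 0 -0.002 0.0003 0.01 0; 0 0 0 0 0")

```text
clock: 1.85
ee_pos: [0.674, -0.1048, 0.1157]
tcp_rot: [0.707, 0.707, -0.001, -0.001]
contact_force: [0.2, 0.3, 0.0]
grip_width: 0.0004
```

Emit:
servo_tool(series="0 0 0 0.005 0; 0 0 0 0.005 0; 0 0 0 0.004 0; 0 0 0 0.002 0; 0 0 0 0 0; 0 0 0 0 0")

```text
clock: 2.45
ee_pos: [0.6746, -0.1048, 0.1016]
tcp_rot: [0.707, 0.707, -0.0, -0.0]
contact_force: [0.3, 0.2, -0.0]
grip_width: 0.0008
```

```bash
python3 - <<'E'
from h import *
print(monitor.get_state()['contact_force'])
for n in ['side','scene']: 
    i=capture(n); cv2.imwrite(f'pics/{n}1.png',cv2.resize(i[120:300,190:400],None,fx=3,fy=3))
E
```

```text
[ 0.2508675   0.18086211 -0.01810237]
```

View pics/side1.png

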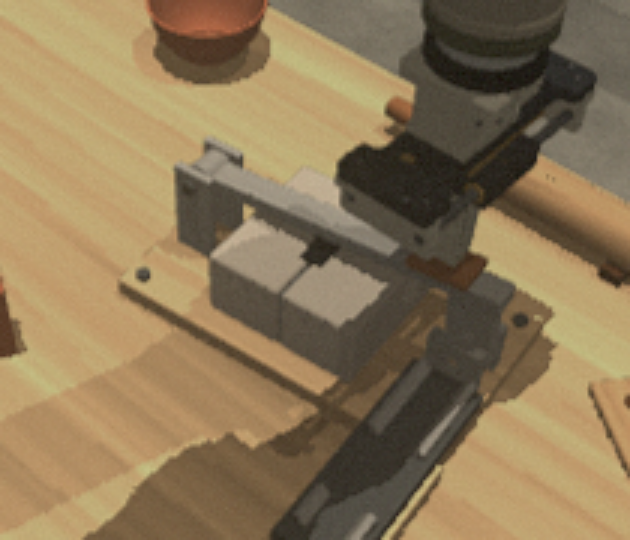

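View pics/scene1.png

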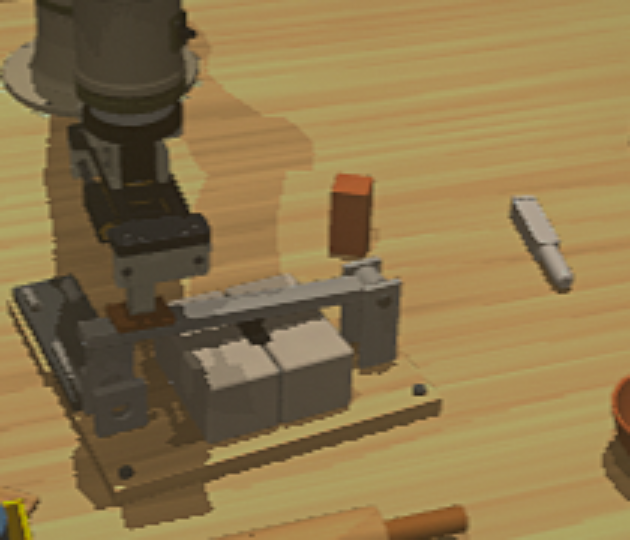

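Emit:
servo_tool(series="0 0 0 0.002 0; 0 0 0 0.002 0; 0 0 0 0 0; 0 0 0 0 0")

```text
clock: 2.95
ee_pos: [0.6746, -0.1049, 0.0974]
tcp_rot: [0.707, 0.707, -0.0, -0.0]
contact_force: [0.2, 0.1, -0.0]
grip_width: 0.0006
```

```bash
python3 - <<'E'
from h import *
st=monitor.get_state();print(st['contact_force'],st['tau'],st['ee_pos'])
i=capture('scene'); cv2.imwrite('pics/s2.png',cv2.resize(i[190:290,190:320],None,fx=6,fy=6,interpolation=cv2.INTER_CUBIC))
i=capture('side'); cv2.imwrite('pics/s2b.png',cv2.resize(i[170:260,270:380],None,fx=6,fy=6,interpolation=cv2.INTER_CUBIC))
for n in ('scene','side'):
    print(proj(cam(n),[st['ee_pos'],[.6747,-.1057,.105]]))
E
```

```text
[ 0.20166075  0.08511671 -0.01290639] [ 7.74720800e-02 -7.55091619e+01  1.63404923e+00 -2.02075034e+01
 -2.80036608e-02  1.65740588e-03 -1.30038652e-04] [ 0.67460056 -0.10490476  0.09738107]
[[236.39860619 232.07317815]
 [235.98582218 229.66381879]]
[[337.42906773 213.86693867]
 [338.18682506 211.63259187]]
```

View pics/s2.png

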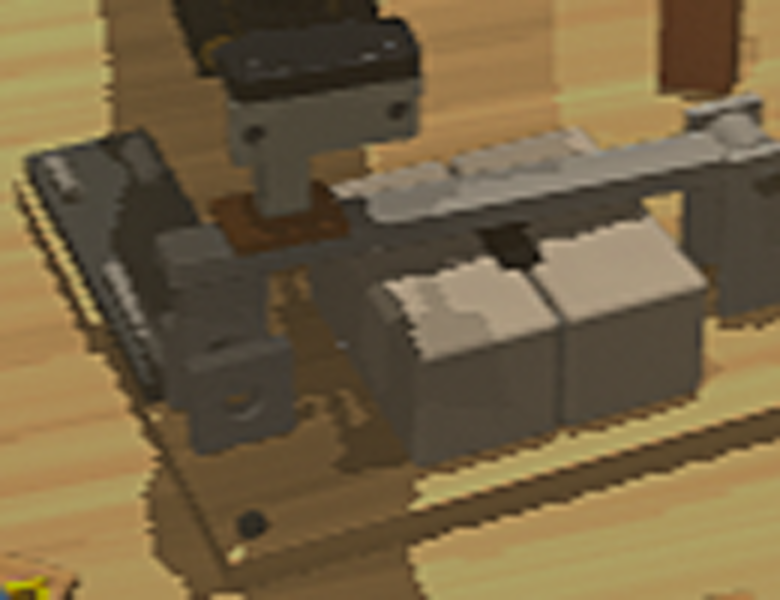

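View pics/s2b.png

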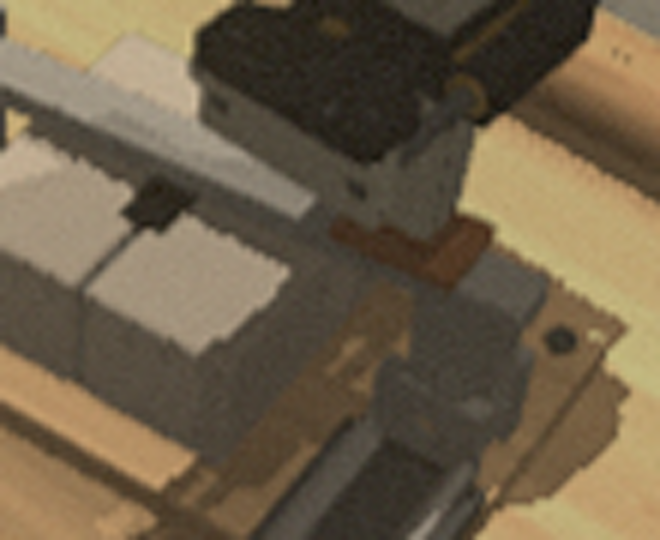

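```bash
python3 - <<'E'
from h import *
print(proj(cam('scene'),[[.7245+s*d,dy,.195] for s in (-1,1) for d in (.0465,.064) for dy in (-.0075,.0075)]))
print(proj(cam('side'),[[.7245+s*d,dy,.195] for s in (-1,1) for d in (.0465,.064) for dy in (-.0075,.0075)]))
c=cam('scene')
print('pad corners', proj(c,[[.6747+a*.0994-b*.113*0,-.1057+b,.105] for a,b in[(0,0)]]))
psi=.113;xh=np.array([np.cos(psi),np.sin(psi),0]);yh=np.array([-np.sin(psi),np.cos(psi),0]);o0=np.array([.664,-.0113,0])
for n in('scene','side'):
  for nm,P in [('cheek top',(0,.12,.104)),('ear near',(-.021,-.142,.064)),('ear far',(.021,-.142,.064)),('ear far2',(.021,-.098,.064)),('bar end top',(0,-.12,.102)),('pad',(.025,-.112,.105)),('pad',(-.025,-.112,.105)),('pad',(.025,-.078,.105)),('tip',(0,-.095,.0975)),('hole',(.021,-.12,.042))]:
    print(n,nm,proj(cam(n),[o0+P[0]*xh+P[1]*yh+[0,0,P[2]]]).round(1))
E
```

```text
[[274.85639907 193.47037512]
 [280.80338784 192.54799255]
 [272.75634875 189.78875371]
 [278.64181151 188.88841363]
 [286.88942708 214.56498782]
 [293.18639667 213.51136079]
 [289.33318881 218.84891796]
 [295.70070474 217.76761037]]
[[306.98113695 158.23055942]
 [301.55516173 155.10558525]
 [301.60689909 162.11135819]
 [296.16582139 158.92147415]
 [333.70655734 138.93323374]
 [328.36999667 136.12121862]
 [338.41543494 135.53339002]
 [333.09710143 132.77481857]]
pad corners [[235.98582218 229.66381879]]
scene cheek top [[313.8 211. ]]
scene ear near [[216.  242.6]]
scene ear far [[221.3 252.3]]
scene ear far2 [[238.3 248. ]]
scene bar end top [[226.4 233. ]]
scene pad [[232.8 237. ]]
scene pad [[226.1 225.7]]
scene pad [[246.1 233.7]]
scene tip [[236.1 232.1]]
scene hole [[230.2 257.1]]
side cheek top [[259.5 172. ]]
side ear near [[349.8 239.9]]
side ear far [[359.1 228. ]]
side ear far2 [[341.8 219.2]]
side bar end top [[348.1 217.7]]
side pad [[350.8 208.3]]
side pad [[339.2 222.1]]
side pad [[337.2 201.6]]
side tip [[337.8 214. ]]
side hole [[348.9 229.9]]
```

```bash
python3 - <<'E'
import cv2
s=cv2.imread('pics/side0.png');c=cv2.imread('pics/scene0.png')
cv2.imwrite('pics/f1.png',cv2.resize(s[60:160,275:375],None,fx=6,fy=6,interpolation=cv2.INTER_CUBIC))
cv2.imwrite('pics/f2.png',cv2.resize(c[120:220,245:345],None,fx=6,fy=6,interpolation=cv2.INTER_CUBIC))
E
```

```text
(no output)
```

View pics/f1.png

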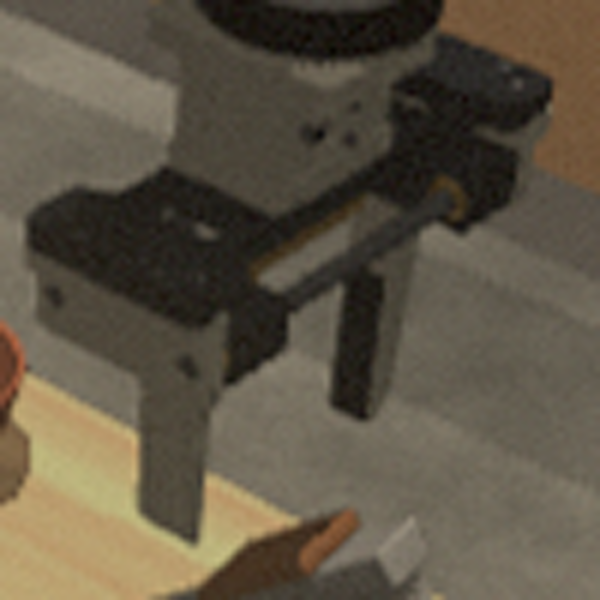

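View pics/f2.png

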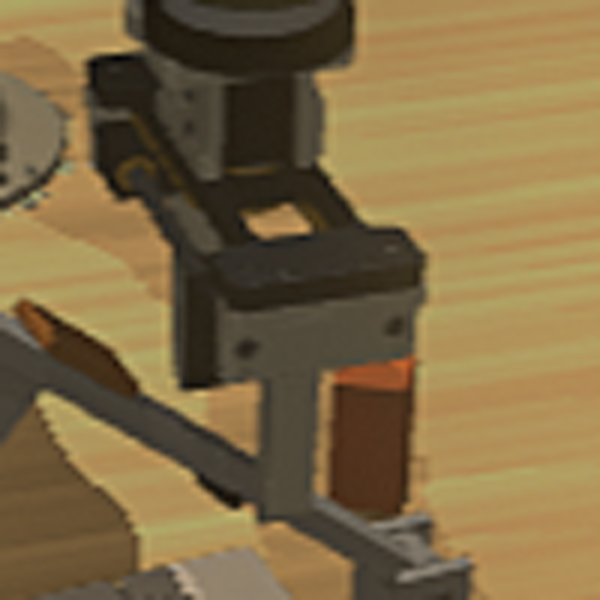

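```bash
python3 - <<'E'
from h import *
S=cam('side');C=cam('scene')
print(tri(S,np.array((386,408))/6+[275,60],C,np.array((258,518))/6+[245,120]))
# back finger bottom corners in side assuming x=.7245-.064, y=+-.0075
o,v=rays(S,[np.array((197,545))/6+[275,60],np.array((140,512))/6+[275,60]])
for k,x in ((0,.6605),(1,.6605)): print(o+v[k]*((x-o[0])/v[k][0]))
E
```

```text
(array([ 0.78043631, -0.01021142,  0.2224447 ]), np.float64(0.00377981244305673))
[ 0.6605     -0.02105437  0.2320778 ]
[0.6605     0.0040368  0.23241716]
```

```bash
python3 - <<'E'
from h import *
c=calibration('wrist');M=np.linalg.inv(c['mount']);K,d,_,_=cam('wrist',monitor.get_state())
for z in (0,-.02,-.03,-.04):
  P=np.array([[sx*.0075,s*.0463,z] for s in(-1,1) for sx in (1,-1)])
  print(z,proj((K,d,M[:3,:3],M[:3,3]),P).round(0).tolist())
cv2.imwrite('pics/w1.png',capture('wrist'))
E
```

```text
0 [[193.0, 234.0], [195.0, 257.0], [352.0, 234.0], [351.0, 257.0]]
-0.02 [[184.0, 247.0], [187.0, 273.0], [360.0, 247.0], [358.0, 272.0]]
-0.03 [[180.0, 254.0], [182.0, 281.0], [365.0, 254.0], [363.0, 281.0]]
-0.04 [[174.0, 263.0], [177.0, 291.0], [370.0, 263.0], [368.0, 291.0]]
```

View pics/w1.png

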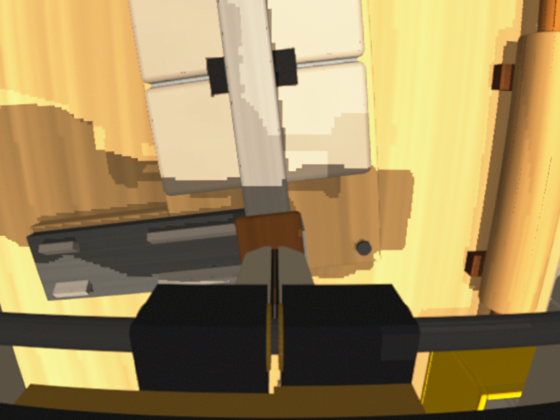

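Emit:
servo_tool(series="0 0 0 0.003 0; 0 0 0 0.003 0; 0 0 0 0.002 0; 0 0 0 0 0")

```text
clock: 3.5
ee_pos: [0.6745, -0.1049, 0.0891]
tcp_rot: [0.707, 0.707, -0.0, -0.0]
contact_force: [0.6, -0.3, 0.3]
grip_width: 0.0002
```

Emit:
servo_tool(series="0 0 0 0.003 0; 0 0 0 0.003 0; 0 0 0 0 0")

```text
clock: 3.8
ee_pos: [0.6745, -0.1049, 0.083]
tcp_rot: [0.707, 0.707, -0.0, -0.0]
contact_force: [0.0, -0.1, -0.2]
grip_width: 0.0003
```

Emit:
servo_tool(series="0 0 0 0.002 0; 0 0 0 0.001 0; 0 0 0 0 0")

```text
clock: 4.1
ee_pos: [0.6747, -0.1049, 0.0827]
tcp_rot: [0.707, 0.707, 0.0, 0.0]
contact_force: [-6.1, 0.8, 19.2]
grip_width: 0.0009
```

```bash
python3 - <<'E'
from h import *
st=monitor.get_state();print(st['contact_force'],st['tau'],st['ee_pos'])
i=capture('scene'); cv2.imwrite('pics/s3.png',cv2.resize(i[190:290,190:320],None,fx=6,fy=6,interpolation=cv2.INTER_CUBIC))
i=capture('side'); cv2.imwrite('pics/s3b.png',cv2.resize(i[170:260,270:380],None,fx=6,fy=6,interpolation=cv2.INTER_CUBIC))
E
```

```text
[-6.11545458  0.83596336 19.17300101] [-1.83607293e-01 -6.41884375e+01  1.34043071e+00 -1.85738486e+01
  1.53326365e-02 -2.08190158e+00 -1.85259269e-03] [ 0.67468984 -0.1048825   0.08268861]
```

View pics/s3.png

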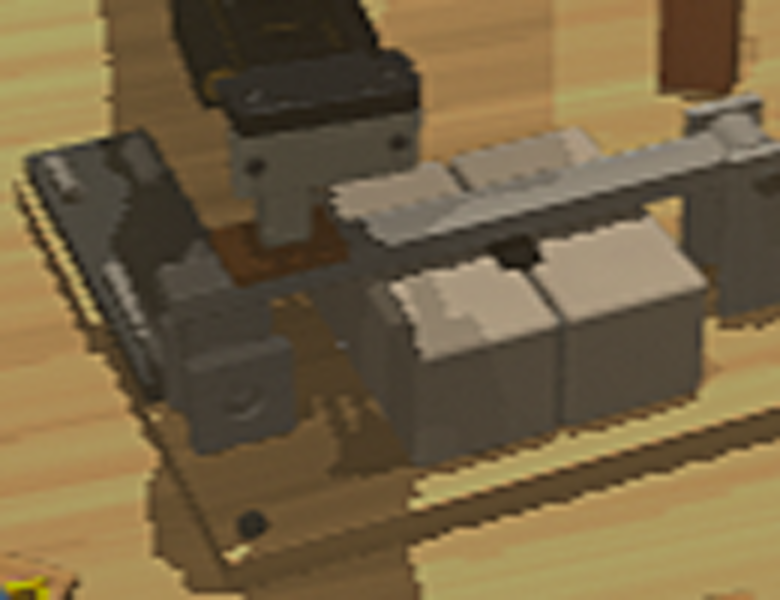

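View pics/s3b.png

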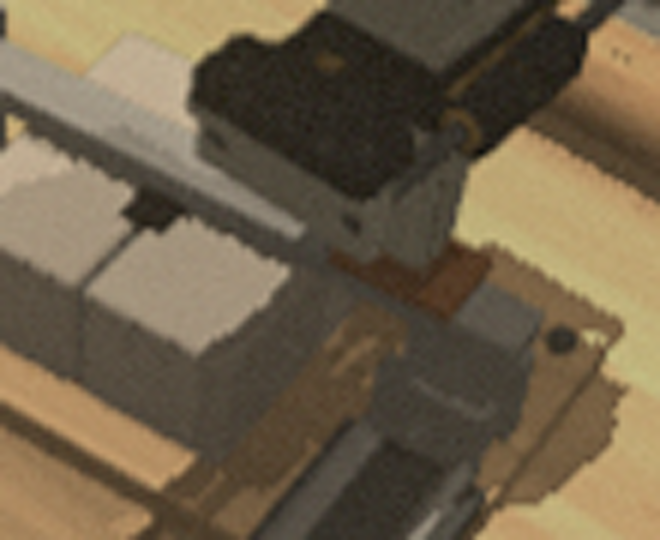

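Emit:
servo_tool(series="0 0 0 -0.045 0; 0.03 0 0 -0.045 0; 0.06 -0.0354 -0.0264 0 0; 0.06 -0.0354 -0.0264 0 0; 0.06 -0.0354 -0.0264 0 0; 0.06 -0.0354 -0.0264 0 0; 0.06 -0.0354 -0.0264 0 0; 0.06 -0.0354 -0.0264 0 0; 0.06 -0.0354 -0.0264 0 0")

```text
clock: 5.1
ee_pos: [0.4888, -0.3538, 0.1706]
tcp_rot: [0.707, 0.707, 0.0, 0.0]
contact_force: [0.5, -1.1, 0.2]
grip_width: 0.058
```

Emit:
servo_tool(series="0.06 0 0 0 -7.88; 0.06 0 0 0 -7.88; 0.06 0 0 0 -7.88; 0.06 0 0 0 -7.88; 0.06 0 0 0 -7.88; 0.06 0 0 0 -7.88; 0.06 0 0 0 -7.88; 0.06 0 0 0 -7.88; 0.06 0 0 0 -7.88; 0.06 0 0 0 -7.88; 0.06 0 0 0 0; 0.06 0 0 0 0")

```text
clock: 6.3
ee_pos: [0.4897, -0.3528, 0.1704]
tcp_rot: [0.1, 0.995, 0.0, -0.0]
contact_force: [-0.7, -0.6, -0.2]
grip_width: 0.0598
```

```bash
python3 - <<'E'
from h import *
st=monitor.get_state();print(st['contact_force'],st['ee_pos'],st['tcp_rot'],st['qpos'][6])
print(R.from_quat(st['tcp_rot']).as_matrix().round(4))
i=capture('wrist');cv2.imwrite('pics/w2.png',i)
i=capture('side'); cv2.imwrite('pics/s4.png',i)
E
```

```text
[-0.70082934 -0.64984144 -0.16209728] [ 0.48974965 -0.35282316  0.17044334] [ 9.96521879e-02  9.95022319e-01  1.50852063e-04 -5.74399140e-05] 1.6337296028342347
[[-9.801e-01  1.983e-01 -1.000e-04]
 [ 1.983e-01  9.801e-01  3.000e-04]
 [ 1.000e-04  3.000e-04 -1.000e+00]]
```

View pics/w2.png

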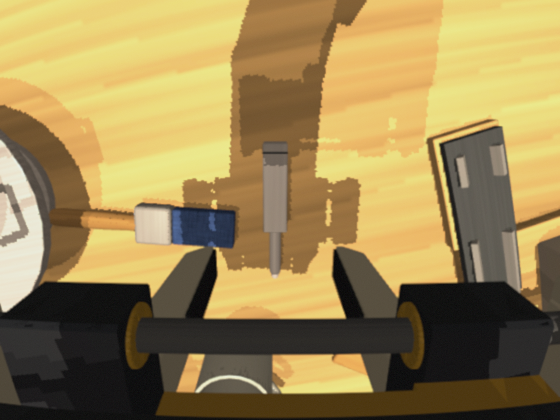

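View pics/s4.png

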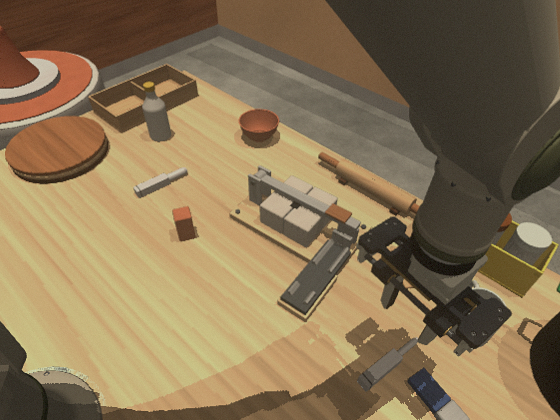

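```bash
python3 - <<'E'
from h import *
st=monitor.get_state();W=cam('wrist',st)
g=cv2.imread('pics/w2.png');cv2.imwrite('pics/w2z.png',cv2.resize(g[130:285,225:325],None,fx=5,fy=3.8,interpolation=cv2.INTER_CUBIC))
P=plane(W,[(264,143),(287,143),(288,232),(264,232)],.024);print(P.round(4).tolist(),P.mean(0))
print(plane(W,[(275,275)],.012))
P=plane(W,[(440,145),(501,127),(521,285),(470,292),(515,261)],.03);print(P.round(4).tolist())
E
```

```text
[[0.4452, -0.3529, 0.024], [0.4496, -0.3314, 0.024], [0.5382, -0.3473, 0.024], [0.5334, -0.3714, 0.024]] [ 0.49160308 -0.3507512   0.024     ]
[[ 0.5893263  -0.37115495  0.012     ]]
[[0.4786, -0.1876, 0.03], [0.4723, -0.125, 0.03], [0.6512, -0.1031, 0.03], [0.6457, -0.1635, 0.03], [0.6193, -0.1112, 0.03]]
```

View pics/w2z.png

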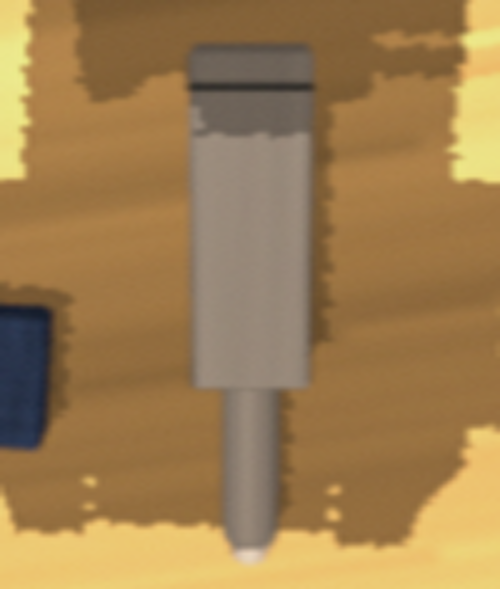

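Emit:
servo_tool(series="0.046 0.0016 0.0018 0.04 0; 0.046 0 0 0.04 0; 0.046 0 0 0.04 0; 0.046 0 0 0.03 0; 0.046 0 0 0.015 0; 0.046 0 0 0.01 0; 0.046 0 0 0.005 0; 0.046 0 0 0 0", newtons=25)

```text
clock: 7.2
ee_pos: [0.4891, -0.3509, -0.0091]
tcp_rot: [0.098, 0.995, -0.0, 0.0]
contact_force: [0.0, 0.5, 0.3]
grip_width: 0.0459
```

```bash
python3 - <<'E'
from h import *
st=monitor.get_state();print(st['contact_force'],st['ee_pos'])
i=capture('wrist');cv2.imwrite('pics/w3.png',i)
i=capture('side'); cv2.imwrite('pics/s5.png',cv2.resize(i[270:420,320:520],None,fx=4,fy=4))
E
```

```text
[0.0125722  0.45372905 0.28068244] [ 0.48908268 -0.35091151 -0.00905393]
```

View pics/w3.png

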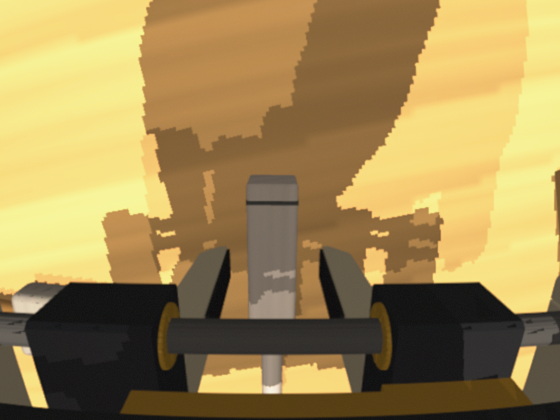

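View pics/s5.png

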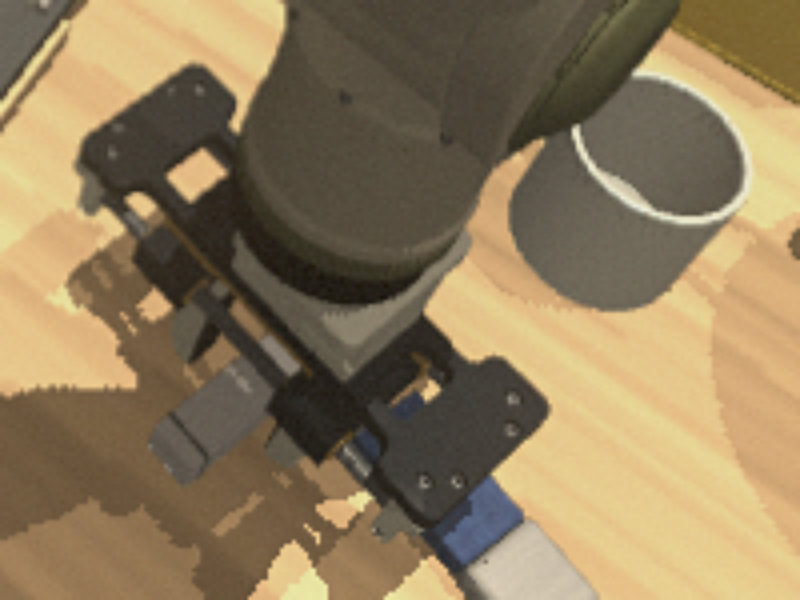

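Emit:
servo_tool(series="0.046 0 0 0.005 0; 0.046 0 0 0.003 0; 0.046 0 0 0 0")

```text
clock: 7.6
ee_pos: [0.4885, -0.3507, -0.0176]
tcp_rot: [0.098, 0.995, 0.0, -0.0]
contact_force: [-0.1, 0.4, 0.5]
grip_width: 0.0458
```

Emit:
servo_tool(series="0.01 0 0 0 0; 0.01 0 0 0 0; 0.01 0 0 0 0; 0.01 0 0 0 0; 0.01 0 0 0 0; 0.01 0 0 0 0", newtons=25)

```text
clock: 8.2
ee_pos: [0.4887, -0.3509, -0.0174]
tcp_rot: [0.098, 0.995, -0.0, 0.0]
contact_force: [-0.8, -0.1, 1.0]
grip_width: 0.0236
```

Emit:
servo_tool(series="0.01 0 0 -0.03 0; 0.01 0 0 -0.04 0; 0.01 0 0 -0.04 0; 0.01 0 0 0 -6; 0.01 0 0 0 -6; 0.01 0 0 0 -6; 0.01 0 0 0 0; 0.01 0 0 0 0")

```text
clock: 9.0
ee_pos: [0.4884, -0.3507, 0.0923]
tcp_rot: [-0.058, 0.998, 0.0, -0.0]
contact_force: [-0.3, -0.1, -1.7]
grip_width: 0.0239
```

```bash
python3 - <<'E'
from h import *
st=monitor.get_state();print(st['contact_force'],st['ee_pos'],st['grip_width'])
m=R.from_quat(st['tcp_rot']).as_matrix();print(m.round(4), np.degrees(np.arctan2(m[1,0],m[0,0])))
i=capture('wrist');cv2.imwrite('pics/w4.png',i)
i=capture('side'); cv2.imwrite('pics/s6.png',i)
E
```

```text
[-0.2562043  -0.10435239 -1.72822638] [ 0.48836898 -0.35068418  0.09226423] 0.023929008133323985
[[-9.933e-01 -1.152e-01 -4.000e-04]
 [-1.152e-01  9.933e-01  5.000e-04]
 [ 3.000e-04  5.000e-04 -1.000e+00]] -173.38642700726174
```

View pics/w4.png

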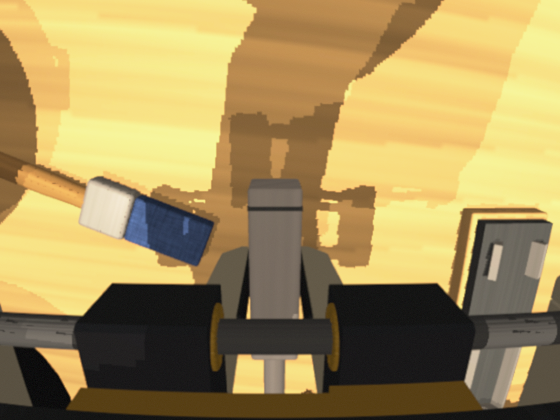

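View pics/s6.png

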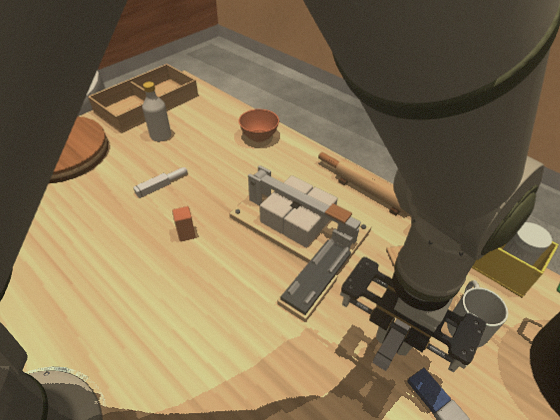

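Emit:
servo_tool(series="0.01 0 0 -0.04 0; 0.01 0.003 0.0398 0 0; 0.01 0.003 0.0398 0 0; 0.01 0.003 0.0398 0 0; 0.01 0.003 0.0398 0 0; 0.01 0.003 0.0398 0 0; 0.01 0 0 0 0; 0.01 0 0 0 0")

```text
clock: 9.9
ee_pos: [0.4505, -0.1542, 0.1328]
tcp_rot: [-0.06, 0.998, -0.0, 0.0]
contact_force: [0.2, -0.1, -0.9]
grip_width: 0.024
```

```bash
python3 - <<'E'
from h import *
st=monitor.get_state();print(st['contact_force'],st['ee_pos'],st['grip_width'])
m=R.from_quat(st['tcp_rot']).as_matrix();print(np.degrees(np.arctan2(m[1,0],m[0,0])))
i=capture('wrist');cv2.imwrite('pics/w5.png',i)
i=capture('side'); cv2.imwrite('pics/s7.png',i)
E
```

```text
[ 0.16635917 -0.08031812 -0.86802962] [ 0.450459   -0.1541868   0.13280735] 0.023951776525250084
-173.12913844698554
```

View pics/w5.png

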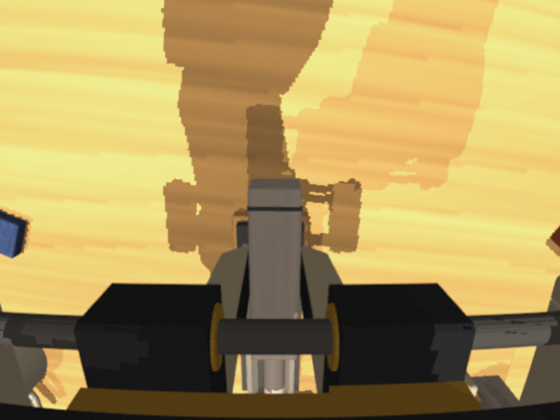

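View pics/s7.png

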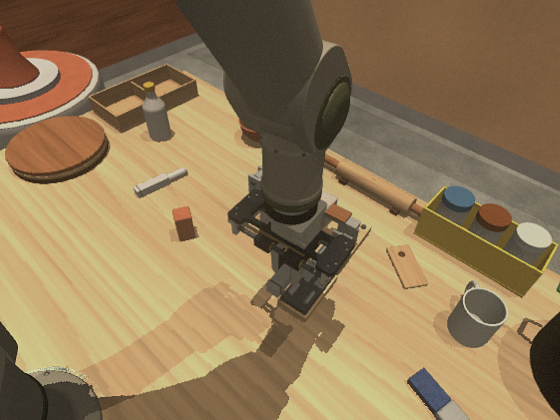

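```bash
python3 - <<'E'
import cv2
def z(n,x,y,w,h,o,f): cv2.imwrite(o,cv2.resize(cv2.imread(n)[y:y+h,x:x+w],None,fx=f,fy=f,interpolation=cv2.INTER_CUBIC))
z('pics/w2.png',420,115,120,180,'pics/z6.png',3.3)
z('pics/w4.png',450,200,110,85,'pics/z7.png',6)
z('pics/s4.png',270,210,110,110,'pics/z8.png',5.4)
E
```

```text
(no output)
```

View pics/z6.png

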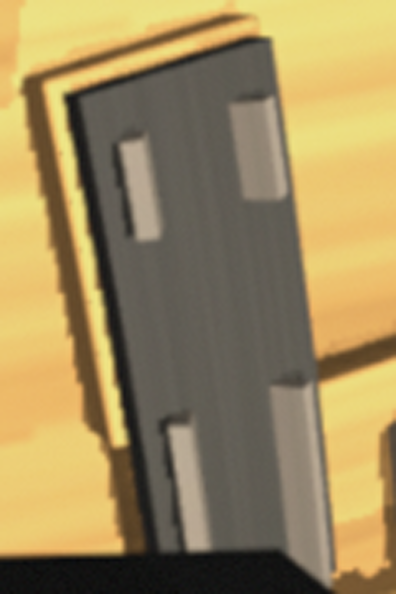

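View pics/z7.png

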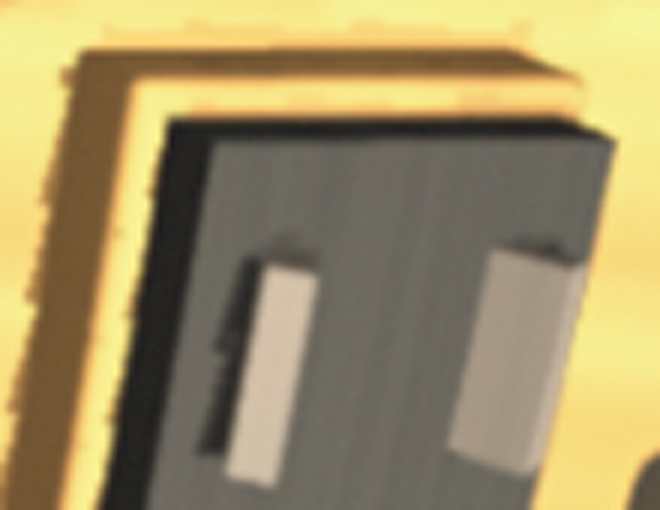

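View pics/z8.png

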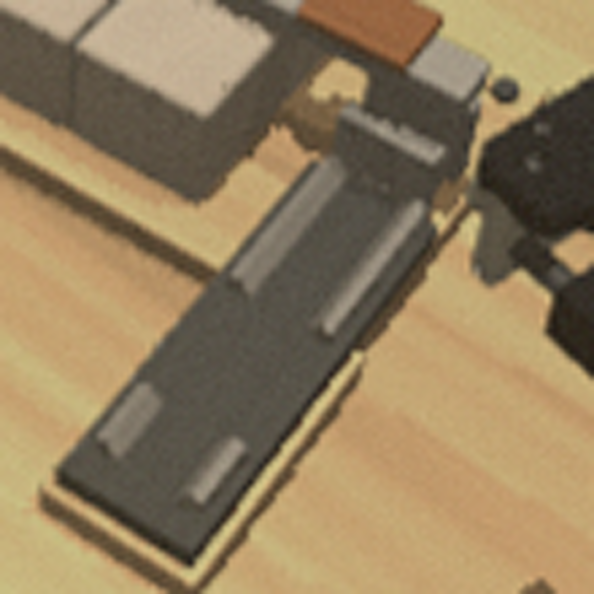

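```bash
python3 - <<'E'
from h import *
def st(p,ang): 
    return {'ee_pos':np.array(p),'tcp_rot':R.from_matrix(np.array([[np.cos(ang),-np.sin(-ang)*1,0],[np.sin(ang),-np.cos(ang),0],[0,0,-1]])).as_quat()}
W2=cam('wrist',{'ee_pos':np.array([.48974965,-.35282316,.17044334]),'tcp_rot':[9.96521879e-02,9.95022319e-01,1.50852063e-04,-5.74399140e-05]})
a=np.radians(-173.386); 
m=np.array([[-.9933,-.1152,-4e-4],[-.1152,.9933,5e-4],[3e-4,5e-4,-1]])
W4=cam('wrist',{'ee_pos':np.array([.48836898,-.35068418,.09226423]),'tcp_rot':R.from_matrix(m).as_quat()})
S=cam('side')
f=lambda p,o,s:np.array(p,float)/s+o
psi=.113;xh=np.array([np.cos(psi),np.sin(psi),0]);yh=np.array([-np.sin(psi),np.cos(psi),0]);o0=np.array([.664,-.0113,0])
def show(n,P):
    print(n,P[:,:2].round(4).tolist(),'clamp',np.c_[(P-o0)@xh,(P-o0)@yh].round(4).tolist())
show('w2',plane(W2,f([(80,97),(268,40),(155,545),(330,570)],[420,115],3.3),.03))
show('w4',plane(W4,f([(213,143),(613,145)],[450,200],6),.03))
show('side',plane(S,f([(60,472),(190,560),(432,235),(335,155)],[270,210],5.4),.03))
show('ear top back edge L,R',plane(S,f([(340,112),(440,160)],[270,210],5.4),.064))
# lips tops (z .038), inner edges side view
show('lips side: near L,near R',plane(S,f([(150,383),(162,400),(108,447),(235,437),(190,490),(345,165),(420,205),(325,330),(240,285)],[270,210],5.4),.038))
show('w2 lips',plane(W2,f([(145,140),(160,238),(232,103),(248,198),(272,385),(188,420)],[420,115],3.3),.038))
show('w4 lips',plane(W4,f([(316,270),(275,487),(492,248),(447,450)],[450,200],6),.036))
E
```

```text
w2 [[0.4789, -0.1839], [0.4727, -0.1253], [0.6302, -0.1674], [0.6546, -0.1049]] clamp [[-0.2033, -0.1506], [-0.203, -0.0917], [-0.0512, -0.1513], [-0.0199, -0.0919]]
w4 [[0.4788, -0.1833], [0.4727, -0.1236]] clamp [[-0.2034, -0.15], [-0.2028, -0.09]]
side [[0.4693, -0.1285], [0.4746, -0.1869], [0.6539, -0.1652], [0.6602, -0.1108]] clamp [[-0.2067, -0.0945], [-0.208, -0.1532], [-0.0274, -0.1517], [-0.015, -0.0984]]
ear top back edge L,R [[0.6548, -0.1126], [0.6623, -0.157]] clamp [[-0.0205, -0.0996], [-0.0182, -0.1446]]
lips side: near L,near R [[0.5173, -0.1306], [0.5147, -0.1388], [0.4856, -0.1374], [0.521, -0.1691], [0.4925, -0.1712], [0.653, -0.1203], [0.6573, -0.1553], [0.582, -0.1644], [0.576, -0.1269]] clamp [[-0.1592, -0.102], [-0.1627, -0.1099], [-0.1915, -0.1052], [-0.1598, -0.1407], [-0.1884, -0.1396], [-0.0232, -0.1071], [-0.0229, -0.1424], [-0.0987, -0.1429], [-0.1004, -0.1049]]
w2 lips [[0.4933, -0.1693], [0.5233, -0.1663], [0.4874, -0.1423], [0.5165, -0.1384], [0.5777, -0.1317], [0.5835, -0.1596]] clamp [[-0.1874, -0.1377], [-0.1573, -0.1382], [-0.1903, -0.1103], [-0.1609, -0.1097], [-0.0994, -0.1099], [-0.0967, -0.1383]]
w4 lips [[0.4929, -0.1675], [0.5245, -0.1632], [0.4873, -0.1425], [0.5168, -0.1389]] clamp [[-0.1876, -0.1359], [-0.1557, -0.1352], [-0.1904, -0.1104], [-0.1606, -0.1102]]
```

Emit:
servo_tool(series="0.01 -0.0304 -0.0015 0 0; 0.01 -0.0304 -0.0015 0 0; 0.01 -0.0304 -0.0015 0 0; 0.01 0 0 0.03 0; 0.01 0 0 0.03 0; 0.01 0 0 0.025 0; 0.01 0 0 0.01 0; 0.01 0 0 0 0; 0.01 0 0 0 0")

```text
clock: 10.9
ee_pos: [0.5418, -0.1491, 0.0381]
tcp_rot: [-0.059, 0.998, -0.0, 0.0]
contact_force: [0.2, 0.0, -1.3]
grip_width: 0.0241
```

```bash
python3 - <<'E'
from h import *
st=monitor.get_state();print(st['contact_force'],st['ee_pos'],st['grip_width'])
m=R.from_quat(st['tcp_rot']).as_matrix();print(np.degrees(np.arctan2(m[1,0],m[0,0])))
i=capture('wrist');cv2.imwrite('pics/w6.png',i)
i=capture('side'); cv2.imwrite('pics/s8.png',cv2.resize(i[180:330,220:400],None,fx=4,fy=4,interpolation=cv2.INTER_CUBIC))
i=capture('scene'); cv2.imwrite('pics/c8.png',cv2.resize(i[180:290,160:320],None,fx=5,fy=5,interpolation=cv2.INTER_CUBIC))
E
```

```text
[ 0.247868    0.01607723 -1.26827177] [ 0.54176792 -0.1491289   0.0380683 ] 0.02408210932695137
-173.2492545001571
```

View pics/w6.png

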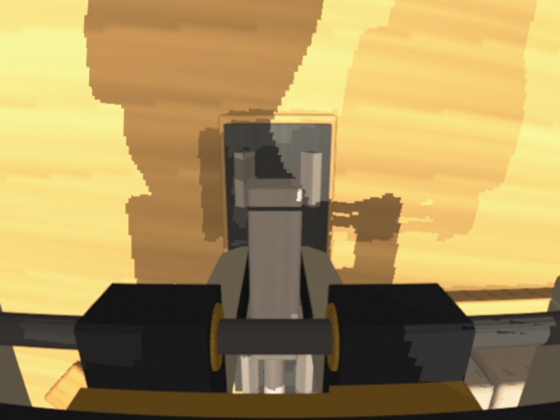

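View pics/s8.png

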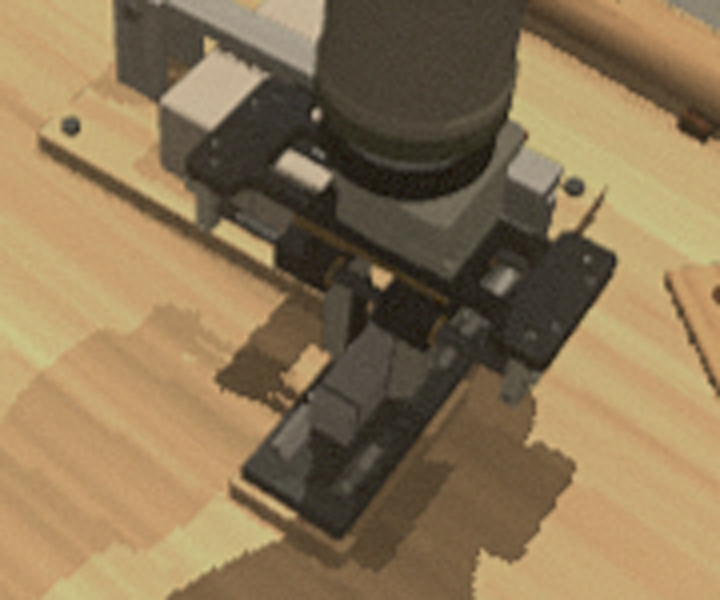

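View pics/c8.png

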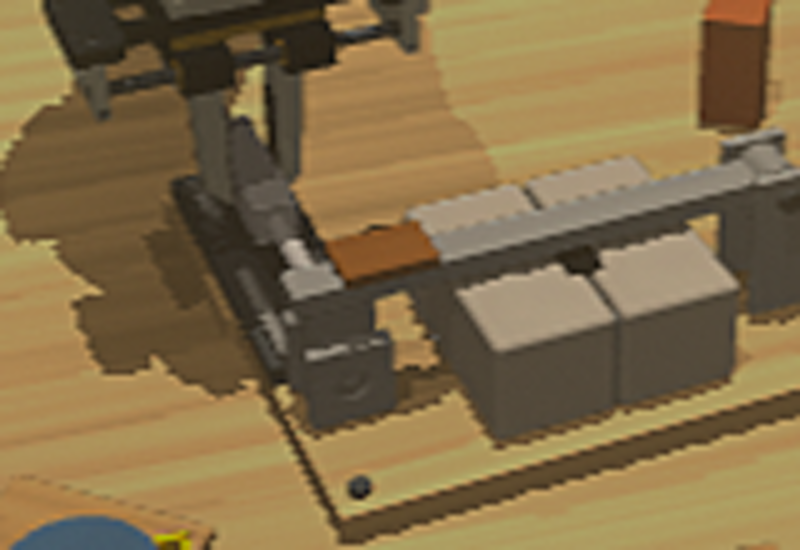

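```bash
python3 - <<'E'
from h import *
g=cv2.imread('pics/w6.png');cv2.imwrite('pics/z9.png',cv2.resize(g[105:255,205:350],None,fx=4,fy=4,interpolation=cv2.INTER_CUBIC))
E
```

```text
(no output)
```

View pics/z9.png

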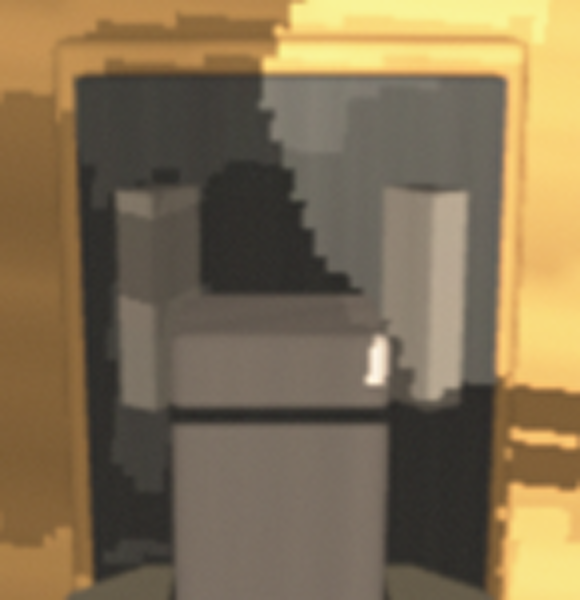

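```bash
python3 - <<'E'
from h import *
st=monitor.get_state();W=cam('wrist',st);m=R.from_quat(st['tcp_rot']).as_matrix()
f=lambda p:np.array(p,float)/4+[205,105]
def s(n,p,z): print(n,((plane(W,f(p),z)-st['ee_pos'])@m).round(4)[:,:2].tolist())
s('floor',[(78,77),(507,77),(93,580),(490,580)],.03)
s('lips bottom in',[(200,190),(384,190)],.033)
s('lips in bottom end',[(384,390)],.033)
s('pin top',[(173,335),(388,335),(172,580),(386,580)],st['ee_pos'][2]+.0175+.024)
E
```

```text
floor [[0.0674, -0.0273], [0.0674, 0.0325], [-0.0081, -0.0279], [-0.0082, 0.0332]]
lips bottom in [[0.0519, -0.0103], [0.0519, 0.0154]]
lips in bottom end [[0.023, 0.0159]]
pin top [[0.042, -0.0109], [0.042, 0.0125], [0.0132, -0.0117], [0.0132, 0.0129]]
```

Emit:
servo_tool(series="0.01 0 0.002 0 0; 0.01 0 0 0.01 0; 0.01 0 0 0.008 0; 0.01 0 0 0.004 0; 0.01 0 0 0.002 0; 0.01 0 0 0 0")

```text
clock: 11.65
ee_pos: [0.5409, -0.1465, 0.0131]
tcp_rot: [-0.059, 0.998, 0.0, -0.0]
contact_force: [-0.7, -0.3, -2.5]
grip_width: 0.0237
```

Emit:
servo_tool(series="0.01 0 0 0.001 0; 0.026 0 0 0 0; 0.03 0 0 0 0; 0.04 0 0 0 0; 0.04 0 0 0 0; 0.04 0 0 0 0; 0.04 0 0 -0.03 0; 0.04 0 0 -0.04 0; 0.04 0 0 -0.04 0; 0.04 0 0 0 0; 0.04 0 0 0 0")

```text
clock: 12.75
ee_pos: [0.5414, -0.147, 0.1233]
tcp_rot: [-0.059, 0.998, -0.0, 0.001]
contact_force: [0.1, -0.6, -0.0]
grip_width: 0.04
```

```bash
python3 - <<'E'
from h import *
st=monitor.get_state();print(st['contact_force'],st['ee_pos'],st['grip_width'])
i=capture('wrist');cv2.imwrite('pics/w7.png',i)
i=capture('side'); cv2.imwrite('pics/s9.png',cv2.resize(i[180:330,220:400],None,fx=4,fy=4,interpolation=cv2.INTER_CUBIC))
i=capture('scene'); cv2.imwrite('pics/c9.png',cv2.resize(i[180:290,160:320],None,fx=5,fy=5,interpolation=cv2.INTER_CUBIC))
E
```

```text
[ 0.0785433  -0.64886884 -0.02787793] [ 0.54143398 -0.14701026  0.12330012] 0.03995753908633947
```

View pics/w7.png

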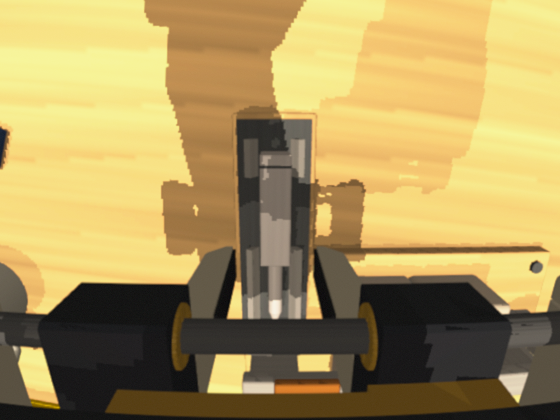

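View pics/s9.png

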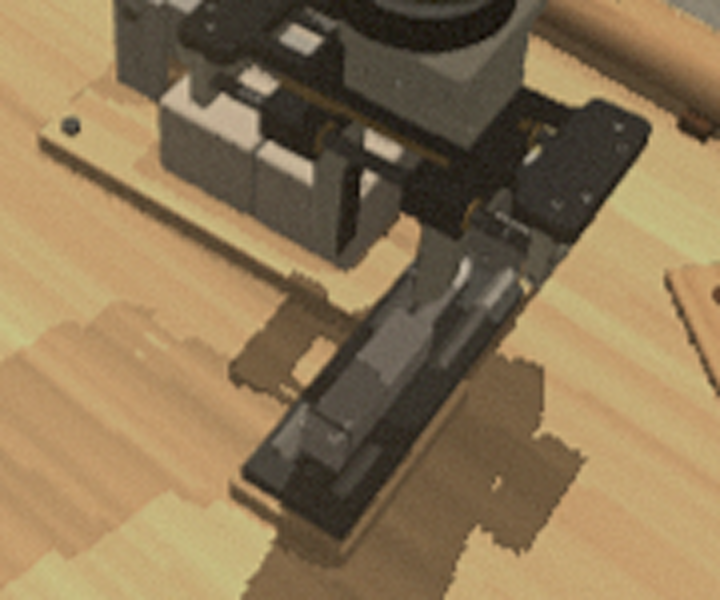

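View pics/c9.png

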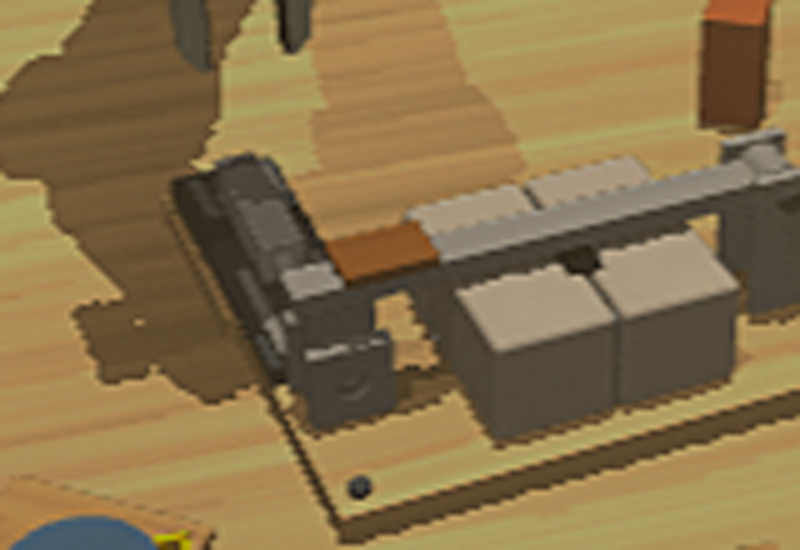

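```bash
python3 - <<'E'
from h import *
g=cv2.imread('pics/w7.png');cv2.imwrite('pics/z10.png',cv2.resize(g[105:335,225:330],None,fx=4,fy=2.6,interpolation=cv2.INTER_CUBIC))
E
```

```text
(no output)
```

View pics/z10.png

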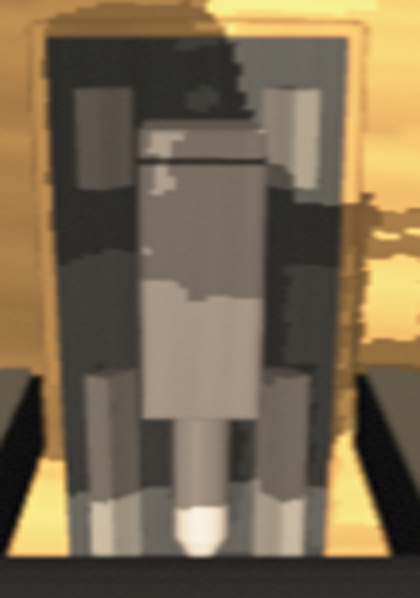

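```bash
python3 - <<'E'
from h import *
st=monitor.get_state();W=cam('wrist',st);m=R.from_quat(st['tcp_rot']).as_matrix()
f=lambda p:np.array(p,float)/[4,2.6]+[225,105]
def s(n,p,z): 
    P=plane(W,f(p),z);print(n,P.round(4)[:,:2].tolist(),((P-st['ee_pos'])@m).round(4)[:,:2].tolist())
s('floor',[(48,37),(348,37),(70,530),(328,530)],.03)
s('shank top tail,front',[(139,126),(267,126),(142,418),(259,418)],.054)
s('nose tip',[(200,555)],.042)
print(np.degrees(np.arctan2(m[1,0],m[0,0])))
E
```

```text
floor [[0.4764, -0.1832], [0.4695, -0.1246], [0.6445, -0.1632], [0.6375, -0.1042]] [[0.0675, -0.0288], [0.0675, 0.0301], [-0.1017, -0.0289], [-0.1018, 0.0305]]
shank top tail,front [[0.498, -0.1619], [0.4953, -0.1385], [0.5877, -0.1517], [0.5849, -0.1282]] [[0.0436, -0.0102], [0.0436, 0.0133], [-0.0466, -0.0107], [-0.0466, 0.0129]]
nose tip [[0.6432, -0.1332]] [[-0.104, 0.001]]
-173.19723312064983
```

Emit:
servo_tool(series="0 0.034 0.001 0 0; 0 0.034 0 0 0; 0 0 0 0 0; 0 0 0 0.04 0; 0 0 0 0.04 0; 0 0 0 0.015 0; 0 0 0 0.005 0; 0 0 0 0 0")

```text
clock: 13.7
ee_pos: [0.4733, -0.1531, 0.0215]
tcp_rot: [-0.06, 0.998, 0.0, -0.001]
contact_force: [0.7, 0.8, 0.3]
grip_width: 0.0008
```

```bash
python3 - <<'E'
from h import *
st=monitor.get_state();print(st['contact_force'],st['ee_pos'],st['grip_width'])
i=capture('wrist');cv2.imwrite('pics/w8.png',i)
i=capture('side'); cv2.imwrite('pics/s10.png',cv2.resize(i[180:330,220:400],None,fx=4,fy=4,interpolation=cv2.INTER_CUBIC))
E
```

```text
[0.65074414 0.79340191 0.27418408] [ 0.47330466 -0.15307319  0.02151101] 0.0007607830587195327
```

View pics/s10.png

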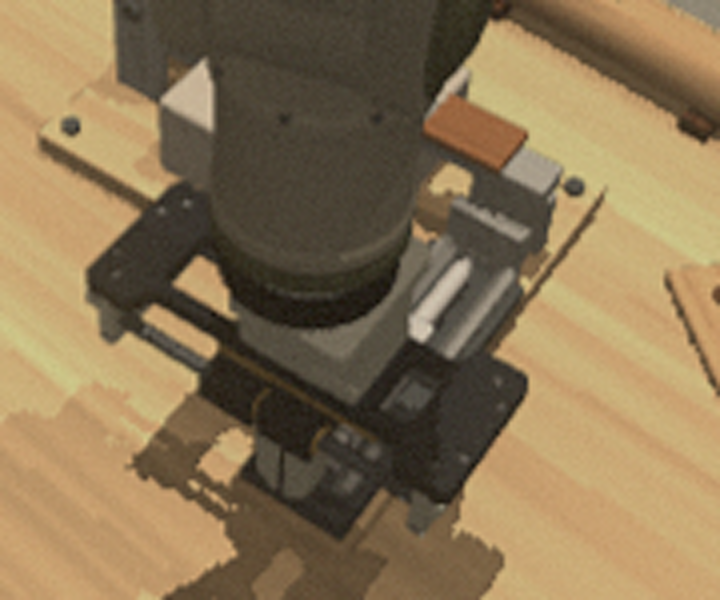

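View pics/w8.png

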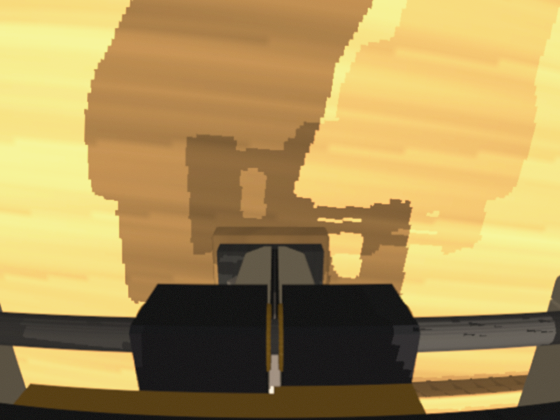

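Emit:
servo_tool(series="0 -0.006 0 0 0; 0 -0.006 0 0 0; 0 -0.006 0 0 0; 0 -0.005 0 0 0; 0 -0.005 0 0 0; 0 -0.005 0 0 0; 0 -0.005 0 0 0; 0 -0.005 0 0 0")

```text
clock: 14.6
ee_pos: [0.5164, -0.1485, 0.0225]
tcp_rot: [-0.059, 0.998, -0.0, -0.0]
contact_force: [-2.7, 0.6, 1.1]
grip_width: 0.0003
```

```bash
python3 - <<'E'
from h import *
st=monitor.get_state();print(st['contact_force'],st['ee_pos'],st['grip_width'])
i=capture('side'); cv2.imwrite('pics/s11.png',cv2.resize(i[180:330,220:400],None,fx=4,fy=4,interpolation=cv2.INTER_CUBIC))
E
```

```text
[-2.69137727  0.58459918  1.06083252] [ 0.51644808 -0.1485089   0.02246914] 0.00033284261831029594
```

View pics/s11.png

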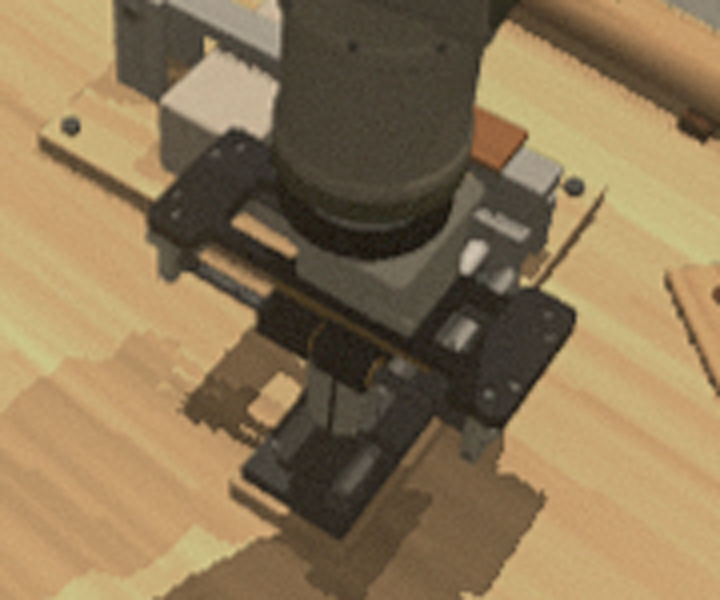

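Emit:
servo_tool(series="0 -0.004 0 0 0; 0 -0.004 0 0 0; 0 -0.004 0 0 0; 0 -0.004 0 0 0; 0 -0.004 0 0 0; 0 -0.004 0 0 0; 0 -0.004 0 0 0; 0 -0.004 0 0 0")

```text
clock: 15.45
ee_pos: [0.5482, -0.1448, 0.0225]
tcp_rot: [-0.059, 0.998, -0.0, -0.0]
contact_force: [-1.6, 0.4, -0.0]
grip_width: 0.0003
```

```bash
python3 - <<'E'
from h import *
st=monitor.get_state();print(st['contact_force'],st['ee_pos'],st['grip_width'])
i=capture('side'); cv2.imwrite('pics/s12.png',cv2.resize(i[180:330,220:400],None,fx=4,fy=4,interpolation=cv2.INTER_CUBIC))
i=capture('scene'); cv2.imwrite('pics/c12.png',cv2.resize(i[180:290,160:320],None,fx=5,fy=5,interpolation=cv2.INTER_CUBIC))
E
```

```text
[-1.63374802  0.42997273 -0.03868105] [ 0.54819586 -0.14477641  0.02250218] 0.00030088319619332737
```

View pics/s12.png

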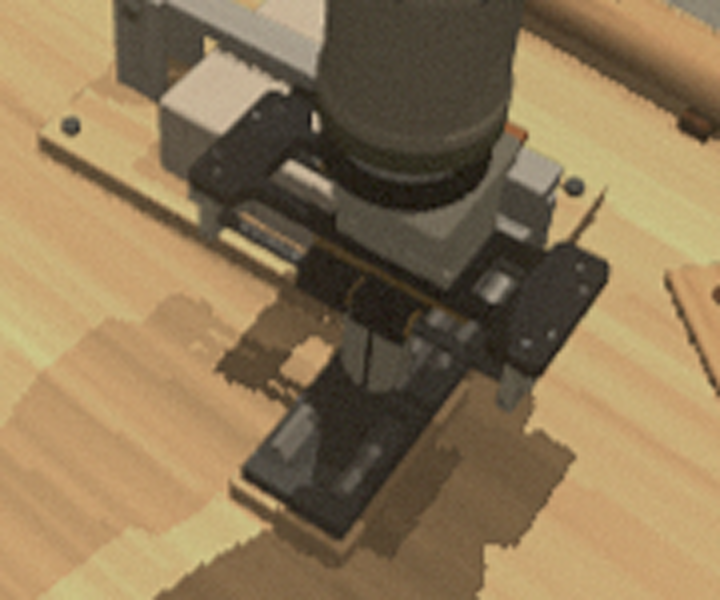

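View pics/c12.png

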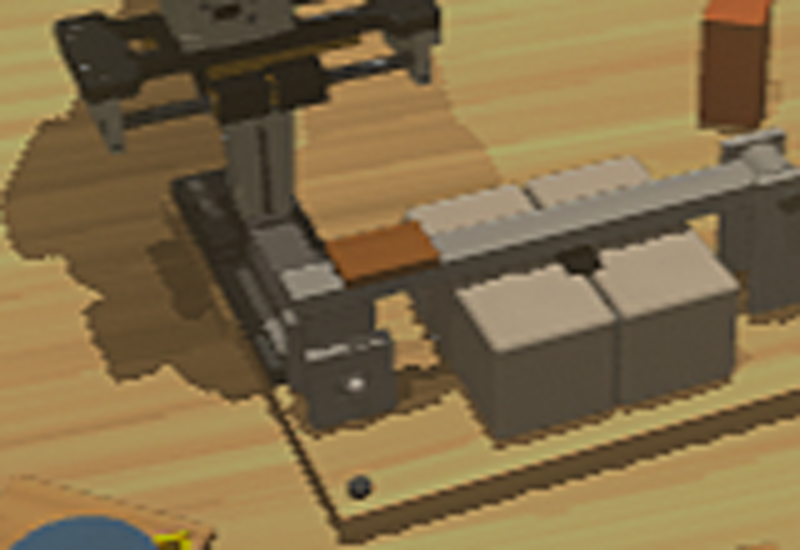

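Emit:
servo_tool(series="0 -0.003 0 0 0; 0 -0.003 0 0 0; 0 -0.002 0 0 0; 0 -0.001 0 0 0; 0 -0.001 0 0 0; 0 0 0 0 0")

```text
clock: 16.15
ee_pos: [0.5573, -0.1437, 0.0225]
tcp_rot: [-0.059, 0.998, -0.0, -0.0]
contact_force: [-2.1, 0.1, 1.2]
grip_width: 0.0008
```

Emit:
servo_tool(series="0 -0.001 0 0 0; 0 -0.001 0 0 0; 0 0 0 0 0")

```text
clock: 16.45
ee_pos: [0.5573, -0.1437, 0.0223]
tcp_rot: [-0.059, 0.998, -0.0, -0.002]
contact_force: [-8.1, -0.5, 5.4]
grip_width: 0.0007
```

Emit:
servo_tool(series="0 -0.001 0 0 0; 0 -0.001 0 0 0; 0 0 0 0 0")

```text
clock: 16.75
ee_pos: [0.5572, -0.1438, 0.0221]
tcp_rot: [-0.059, 0.998, -0.0, -0.004]
contact_force: [-13.3, -0.1, 9.6]
grip_width: 0.0006
```

```bash
python3 - <<'E'
from h import *
st=monitor.get_state();print(st['contact_force'],st['ee_pos'],st['grip_width'])
i=capture('scene'); cv2.imwrite('pics/c13.png',cv2.resize(i[180:290,160:320],None,fx=5,fy=5,interpolation=cv2.INTER_CUBIC))
E
```

```text
[-13.32449167  -0.13685996   9.5555376 ] [ 0.55723209 -0.14375656  0.02213168] 0.000561988121304096
```

View pics/c13.png

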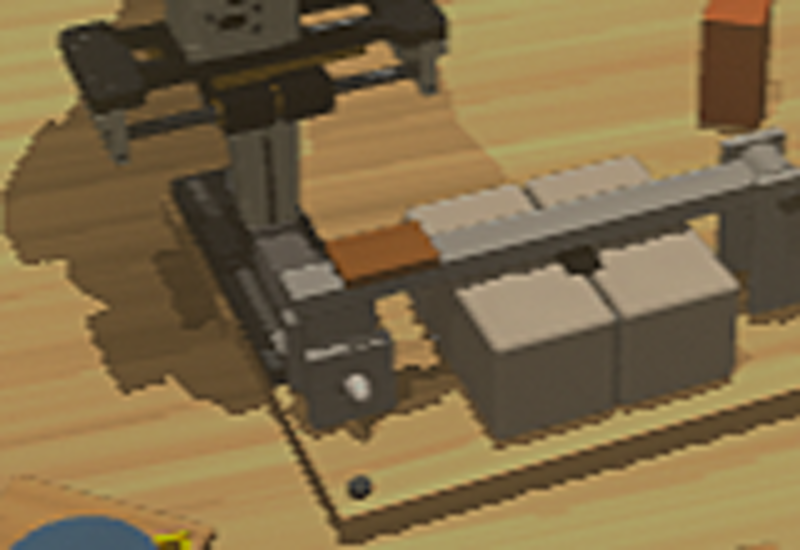

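Emit:
servo_tool(series="0 0.004 0 0 0; 0 0.01 0 0 0; 0 0.02 0 0 0; 0 0.02 0 0 0; 0 0.02 0 -0.03 0; 0 0 0 -0.04 0; 0 0 0 -0.04 0; 0 0 0 -0.04 0; 0 0 0 0 0; 0 0 0 0 0")

```text
clock: 17.8
ee_pos: [0.4889, -0.1524, 0.1733]
tcp_rot: [-0.059, 0.998, -0.001, 0.001]
contact_force: [0.3, -0.2, -1.4]
grip_width: 0.0001
```

```bash
python3 - <<'E'
from h import *
st=monitor.get_state();print(st['contact_force'],st['ee_pos'],st['grip_width'])
i=capture('wrist');cv2.imwrite('pics/w14.png',i)
i=capture('side'); cv2.imwrite('pics/s14r.png',i); cv2.imwrite('pics/s14.png',cv2.resize(i[190:290,280:400],None,fx=6,fy=6,interpolation=cv2.INTER_CUBIC))
i=capture('scene'); cv2.imwrite('pics/c14r.png',i); cv2.imwrite('pics/c14.png',cv2.resize(i[200:280,180:280],None,fx=7,fy=7,interpolation=cv2.INTER_CUBIC))
E
```

```text
[ 0.32922969 -0.24969686 -1.38702116] [ 0.48886754 -0.152374    0.17330943] 0.00012158418742600304
```

View pics/s14.png

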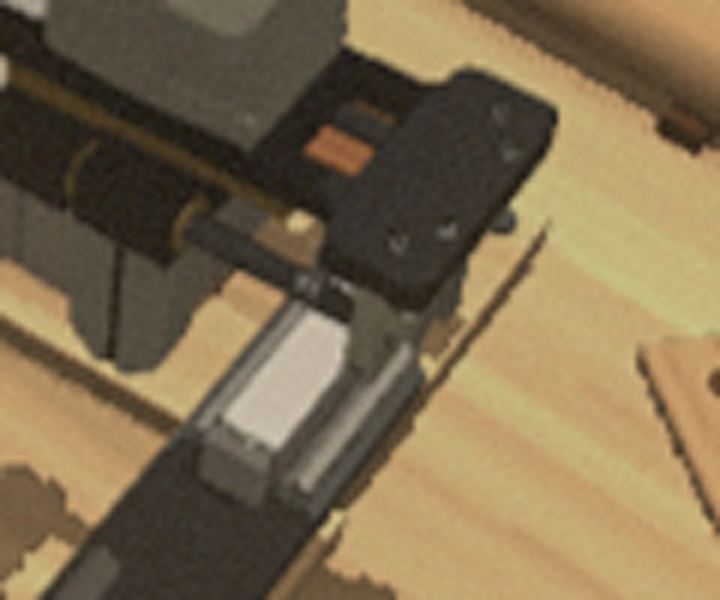

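View pics/c14.png

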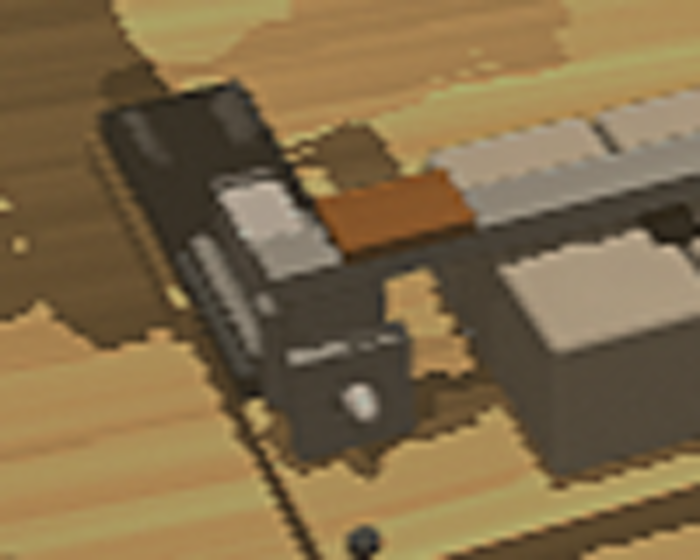

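View pics/w14.png

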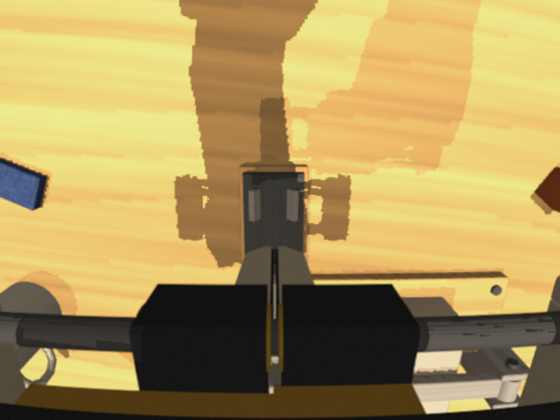

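Emit:
servo_tool(series="0 0 0.02 -0.04 0; 0 0 0.04 0 0; 0 0 0.04 0 0; 0 0 0.04 0 0; 0 0 0.04 0 0; 0 0 0 0 0; 0 0 0 0 0")

```text
clock: 18.65
ee_pos: [0.4665, 0.0275, 0.2116]
tcp_rot: [-0.061, 0.998, 0.0, -0.001]
contact_force: [-0.3, -1.2, 0.1]
grip_width: 0.0005
```

```bash
python3 - <<'E'
from h import *
st=monitor.get_state();print(st['ee_pos'])
i=capture('side'); cv2.imwrite('pics/s15r.png',i); cv2.imwrite('pics/s15.png',cv2.resize(i[190:290,280:400],None,fx=6,fy=6,interpolation=cv2.INTER_CUBIC))
i=capture('wrist');cv2.imwrite('pics/w15.png',i)
E
```

```text
[0.46652056 0.02750268 0.21155313]
```

View pics/s15.png

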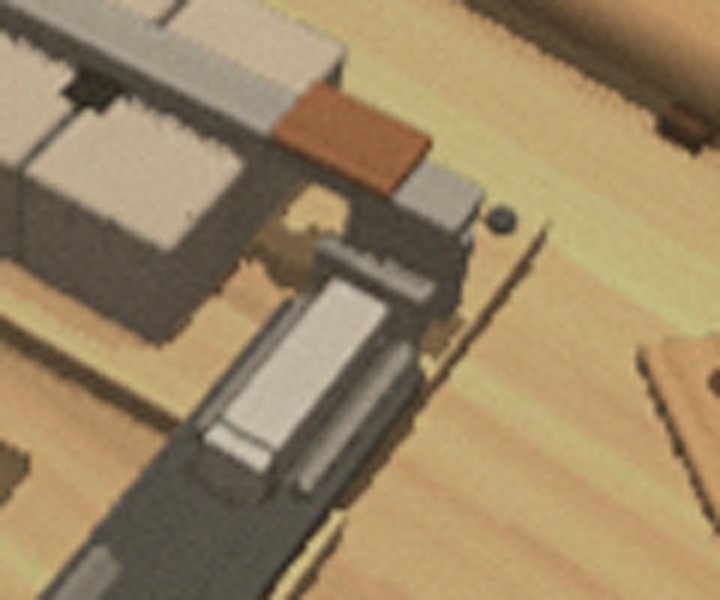

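View pics/w15.png

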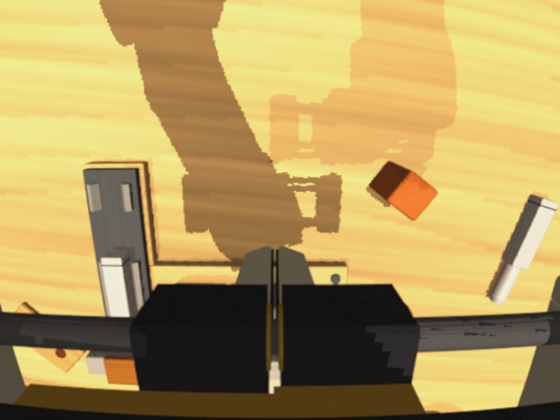

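```bash
python3 - <<'E'
from h import *
st=monitor.get_state();W=cam('wrist',st);S=cam('side');C=cam('scene')
psi=.113;xh=np.array([np.cos(psi),np.sin(psi),0]);yh=np.array([-np.sin(psi),np.cos(psi),0]);o0=np.array([.664,-.0113,0])
def s(n,P): print(n,np.c_[(P-o0)@xh,(P-o0)@yh].round(4).tolist())
f=lambda p:np.array(p,float)/6+[280,190]
s('side tail',plane(S,f([(203,432),(268,470)]),.054)); s('side front',plane(S,f([(333,280),(388,310)]),.054))
s('floor back side: from earlier true -205 -> ',plane(S,f([(0,0)]),.054)*0+plane(S,np.array([(60,472),(190,560)])/5.4+[270,210],.03))
g=cv2.imread('pics/w15.png');cv2.imwrite('pics/z15.png',cv2.resize(g[150:320,75:165],None,fx=4,fy=3.5,interpolation=cv2.INTER_CUBIC))
# nose tip in scene: pixel (372,415)/7
P=np.array([(372,415),(350,395)])/7+[180,200]
o,v=rays(C,P)
print(proj(C,[o0+x*xh-.1215*yh+[0,0,.042] for x in (.021,.03,.035)]), P)
E
```

```text
side tail [[-0.11, -0.108], [-0.1101, -0.1345]]
side front [[-0.0239, -0.1094], [-0.0241, -0.1327]]
floor back side: from earlier true -205 ->  [[-0.2067, -0.0945], [-0.208, -0.1532]]
[[229.65407431 257.21833536]
 [230.85277772 259.36792816]
 [231.52451004 260.57257825]] [[233.14285714 259.28571429]
 [230.         256.42857143]]
```

View pics/z15.png

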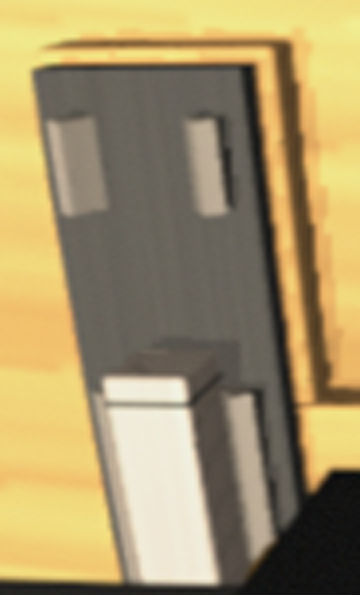

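```bash
python3 - <<'E'
from h import *
W=cam('wrist',monitor.get_state())
psi=.113;xh=np.array([np.cos(psi),np.sin(psi),0]);yh=np.array([-np.sin(psi),np.cos(psi),0]);o0=np.array([.664,-.0113,0])
f=lambda p:np.array(p,float)/[4,3.5]+[75,150]
for p,z in (([(104,378),(188,378)],.054),([(35,68),(252,66)],.03)):
    P=plane(W,f(p),z);print(np.c_[(P-o0)@xh,(P-o0)@yh].round(4).tolist())
E
```

```text
[[-0.1093, -0.1323], [-0.1098, -0.108]]
[[-0.2044, -0.1509], [-0.2046, -0.0888]]
```

```bash
python3 -c "
from rig import workorder; print(workorder.close_job())"
```

```text
the job is handed in; nothing more can be done
None
```

The mould is locked and the job is handed in. No verdict is reported; the clock read about 19 s of the 64 s allowed. The clamp bar is down on its stop. The thin-nosed pin went into the channel and was released. I then pushed it from behind until the shoulder came up against the near ear.

**Last checks**
- **Bar:** the arm met a firm stop at 19 N, and later pictures show the bar level with its lug between the ears.
- **Pin home:** the push stopped moving and the force built to 13 N. Both the side and wrist pictures put the pin's tail at about x = -110 mm, where home is -111 mm. It lies within about 1 mm of the channel's centre line, and the nose stands out of the far ear.
- **Released:** the gripper was well clear of the pin when I handed in.
- **Bystanders:** the thicker-nosed pin, kiln post and rib look untouched in the last pictures; I did not measure their positions again.

**Checks that disagreed**
- **Fingertips:** they end about 22 mm short of the reported TCP. All three cameras and the contact on the pad showed this, so I went lower than the reported heights suggest for the press, grasp, placing and push.
- **Clamp pose:** my first estimate from the pictures was 1–3 mm off across the channel. I corrected the pin by 2 mm from the wrist picture before lowering it.
- **Nose tip:** its position in the scene picture agreed with the home position only to a pixel or two (roughly 4–7 mm), so I relied on the tail measurement instead.

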